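# Set up a doubler plate on a flat bar for tacking

## Task

Set up the joint for tacking on the fit-up plate: stand one V block, V upward, squarely on each of the two dark pads, with its long side along the pad's, and lay the flat bar across both blocks, centred over them. Then put the plain square coupon flat on the bar, midway along it and square to it, and stand the welding magnet upright on the middle of the coupon to hold it down. Leave the coupon with the weld bead where it lies.

Things in the scene. Friction and masses are not known exactly. Their poses are not given: they have to be found in the camera images.
- plate: Light metal fit-up plate screwed to the table, 100 (its x) x 200 (its y) x 8 mm thick, with a small screw in each corner. Origin: centre of its underside, on the table; z up. Two dark flush pads, 70 (x) x 50 (y) mm, lie on its top with their centres 55 mm either side of its centre along its y; each pad takes one V block.
- block_a: Ground steel V block, 60 (x) x 40 (y) x 34 mm high, 0.42 kg, twin of block_b (either may go on either pad). Origin: centre of its underside; z up. The V groove is open at the top and runs along its x; the two flat ridges beside the groove, each 9 mm wide, are at 34 mm. On the pad its x lies along the plate's x (either way round). Grasp across the 40 mm.
- block_b: Twin of block_a: ground steel V block, 60 (x) x 40 (y) x 34 mm high, 0.42 kg. Origin: centre of its underside; z up; the V groove runs along its x, open at the top.
- bar: Plain flat steel bar, 32 (x) x 160 (y) x 8 mm thick, 0.30 kg, a 9 mm hole near each end, lying flat. Origin: centre of its underside; long axis y; z up. It goes along the plate's y (either way round), over the plate's centre, resting on the ridges of both V blocks, with its underside 42 mm above the table. Grasp across the 32 mm.
- doubler: Plain square steel coupon without a weld bead, 50 x 50 x 9 mm thick, 0.18 kg, lying flat. Origin: centre of its underside; x and y along its edges, z up.
- magnet: Welding magnet standing upright: a red core between two grey steel plates, 22 (x) x 46 (y) x 66 mm high, 0.26 kg. Origin: centre of its underside; z up. It does not attract anything here. Grasp across the 22 mm. It may stand on the coupon at any turn about the vertical.
- sample: Steel coupon with a weld bead along it, 30 (x) x 60 (y) x 8 mm, lying flat; not part of the job, to be left where it lies. Origin: centre of its underside.
Not all that is in view belongs to the job. Leave any turquoise look-alike of the block_a alone.

How it is judged:
By the outcome, as a careful person would: the job done as asked, in the order asked, and still so for the second after the job is handed in, with the robot touching nothing.
It also fails if it takes over 136 s, if anything falls off the work surface, if the arm or the gripper's body presses on something with over 40 N, if the wrist force passes 120 N, or if a joint passes its speed limit or range.

## Robot

A 6-joint arm with a two-finger parallel gripper is mounted at the origin on the work surface; the furniture and walls round the work are solid. World frame = base frame: x ahead of the robot, y to its left, z up, the work surface at z = 0. Lengths are in mm, angles in rad, forces in N, time in s.
With the tool pointing down it reaches from about 275 to 1000 mm from the base axis. Payload 8.4 kg.
Tool frame: the origin (TCP) lies midway between the tips of the shut fingers; the grasp point (between the pads) lies 19 mm behind it; z points along the fingers, y is the line along which they close (so a half turn about z gives the same grasp; the last joint's range is limited). The gripper opens to 85 mm and grips with 20 to 120 N. Pads are 22 mm wide; open, the fingers measure 114 mm over their backs; the gripper's body (76 mm by 85 mm) begins 54 mm behind the grasp point. The pads swing forward as they close: fully open they stand 13 mm farther back than shut.
Start: joints at [1.299, 0.353, 1.633, -0, 1.155, -0.002], TCP at [166.585, 602.393, 231.281] pointing down, gripper open.
Joint ranges: [-2.63, 2.63], [-0.92, 2.1], [0.06, 2.66], [-1.3, 4.44], [0, 2.69], [-3.02, 3.02]. Speed limits (rad/s): [2.22, 2.22, 2.79, 3.14, 3.14, 3.14].

## Interface

Orientations are given as [roll, pitch, yaw] about the fixed x, y, z axes, in that order (R = Rz(yaw) Ry(pitch) Rx(roll)).
In Python, from rig import telemetry, optics, r gives the robot as it stands.
- The arm moves only by the tool play_rows, never from a script. Its arguments are lists of equal length, an entry for each row: "dp": the shift along the tool's x, y, z in units of 40 mm (1.0 is 40 mm), a list of three; "rot": the turn, a rotation vector about the tool's x, y, z in units of 6 degrees (1.0 is 6 degrees), a list of three. In form: {"dp": [[tx, ty, tz], ...], "rot": [[ax, ay, az], ...]}. A call has 1 to 5 rows; each row is the pose to reach, as a shift and turn from the pose commanded when the call began, along the tool's axes at that moment; what a row does not reach only later rows make up. A row lasts 1/12 s, in which the tool goes at most 41.7 mm and 7.16 degrees, less where a joint would pass 70% of its speed; a pose out of reach is approached as far as the arm can. A call with a gripper value outside its range is refused whole. "fingers" is the opening, from 0 (shut) to 1 (fully open), set as the call begins (left out, the last holds). The fingers move at their own pace and stop on an object; "grip_force" is the grip in N (left out, the last holds). Time passes only in rows, so rows that repeat a pose let the fingers close. It gives the time, the measured TCP pose, the force, the opening and the grip force at its end, in the units of the state.
- telemetry.sense(): the state, without advancing time (a new reading comes with each control period).
- optics.grab_frame(name): name is "side" or "top" or "wrist"; returns a dict with "color" (384x512x3 uint8, red, green, blue), "mtx" (3x3 intrinsics, pixels), "R" (3x3) and "t" (3): a world point X has camera coordinates R X + t; the wrist camera has in their place "mount" (4x4, takes a point from camera to tool coordinates, whose origin is the TCP and whose axes are the flange's). Camera axes: x right, y down, z forward; pixel columns grow to the right and rows downward; lengths in mm; the calibration is good to about 2 mm. A picture is of the moment at which its call begins: read the wrist's pose just before it. There is no depth.
- r.sign_off(): hands the job in; it is judged then, once.
The state is a dict: "clock": time; "qpos": joint angles; "qvel": joint speeds; "joint_efforts": joint torques, N m; "eef_pos": TCP position; "tcp_rot": TCP orientation; "contact_force": force on the tool from outside, world axes, zero at the start; "wrist_torque": the same for the moment, N m; "opening": opening from 0.0 (shut) to 1.0 (fully open); "grasp_force": force on a finger pad.
Only numpy, scipy, OpenCV 4.12 (cv2) and the standard library are available. Lean on these libraries where they do the work, as an engineer would, in place of code of your own. Each camera call takes 0.05 s, during which the arm holds its last target. There are 200 camera calls.

## Working session

There is one attempt and no reset: what is moved stays moved. The work goes in short steps, Python scripts to look and compute and a tool call to move; the robot and the scene stay as the last step left them, time stands still between calls to the robot, and variables do not carry over. Pictures are saved under pics/ and viewed, at most 14 in all, crops included, and the job is handed in when it is done.

Besides the shell and the picture viewer there is one more tool, called as name(argument=value, ...), one argument or row to a line, values as JSON. play_rows: Moves the arm, as the interface text tells. Its arguments: {"type":"object","properties":{"dp":{"type":"array"},"rot":{"type":"array"},"fingers":{"type":"number"},"grip_force":{"type":"number"}},"required":["dp","rot"]}

```bash
ls; mkdir -p pics; python3 - <<'E'
from rig import telemetry, optics, r
import cv2,numpy as np
s=telemetry.sense(); print({k:np.round(v,3).tolist() for k,v in s.items()})
for n in("top","side"):
    f=optics.grab_frame(n); cv2.imwrite(f"pics/{n}0.png",f["color"][:,:,::-1]); print(n,f["mtx"].tolist(),np.round(f["R"],4).tolist(),f["t"])
f=optics.grab_frame("wrist");print(f["mount"].tolist(),f["mtx"].tolist())
a=cv2.imread("pics/top0.png");cv2.imwrite("pics/top0b.png",cv2.resize(a,(800,600),interpolation=cv2.INTER_CUBIC))
E
```

```text
pics
{'clock': 0.0, 'qpos': [1.299, 0.354, 1.634, 0.0, 1.155, -0.002], 'qvel': [0.001, 0.0, 0.001, 0.001, -0.001, 0.002], 'joint_efforts': [0.001, -60.525, -34.207, 0.0, 0.009, 0.0], 'eef_pos': [166.451, 601.94, 230.56], 'tcp_rot': [-3.14, -0.0, 2.872], 'contact_force': [0.469, -0.754, -0.78], 'wrist_torque': [0.035, -0.003, -0.032], 'grasp_force': 0.0, 'opening': 0.993}
top [[465.11621973486336, 0.0, 250.51262069119718], [0.0, 465.11621973486336, 183.12933133615218], [0.0, 0.0, 1.0]] [[0.0082, -1.0, 0.0032], [-0.9993, -0.0083, -0.0372], [0.0373, -0.0029, -0.9993]] [  90.61257827  416.50122508 1224.95861301]
side [[477.50741871118447, 0.0, 249.24234116133607], [0.0, 477.50741871118447, 194.84335926317664], [0.0, 0.0, 1.0]] [[-0.9607, 0.2771, -0.0133], [0.1219, 0.3785, -0.9175], [-0.2492, -0.8831, -0.3974]] [ 386.5099687   -40.27307971 1563.46709228]
[[0.00015794739772161006, -0.966087685475363, -0.25821417278196523, 65.28050996051677], [0.9999996819385152, -4.927494965966137e-05, 0.0007960495248524499, -0.6117764017570249], [-0.0007817771333538242, -0.25821421638793324, 0.9660873704172298, -143.08638135755655], [0.0, 0.0, 0.0, 1.0]] [[301.6455111000286, 0.0, 258.9938279425037], [0.0, 301.6455111000286, 191.86487204624703], [0.0, 0.0, 1.0]]
```

View pics/top0b.png

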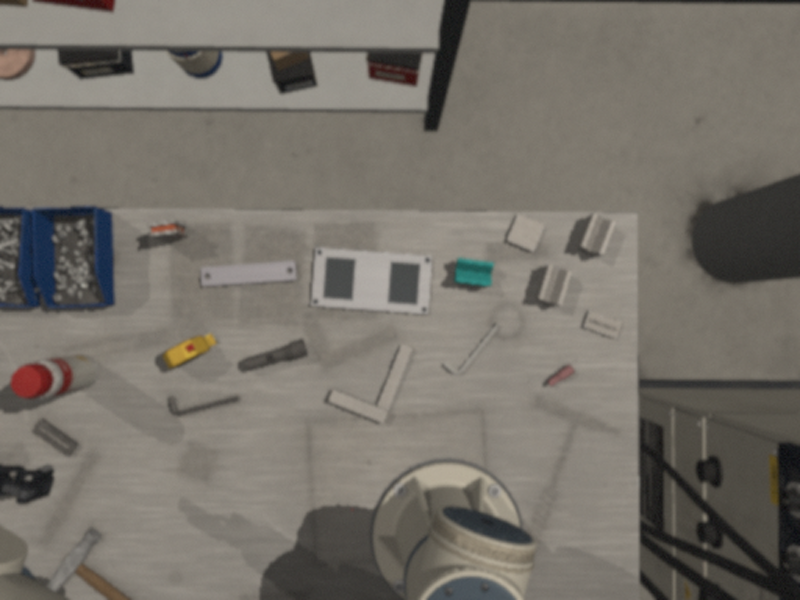

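View pics/side0.png

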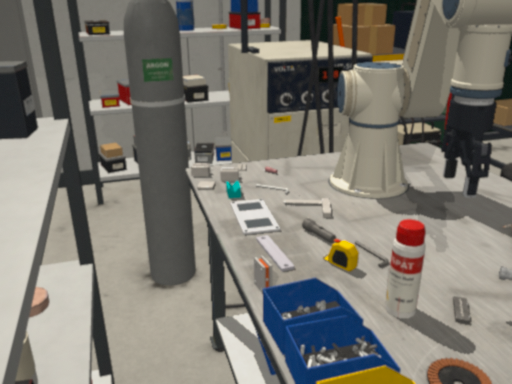

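The top view (shown at 800 px) has the plate at (372,281), the bar at (248,273) and the grey V blocks at (598,235) and (553,285). The plain coupon is at (525,232), the beaded sample at (602,323) and the turquoise decoy at (474,272). The item at (163,230) is probably the magnet. The side view agrees with this, with the red and grey magnet at (262,272).

```bash
cat > h.py <<'E'
from rig import telemetry, optics, r
import cv2,numpy as np
from scipy.spatial.transform import Rotation as Ro
def cam(n):
    s=telemetry.sense(); f=optics.grab_frame(n)
    if n=="wrist":
        M=f["mount"]; Rt=Ro.from_euler("xyz",s["tcp_rot"]).as_matrix()
        Rc=Rt@M[:3,:3]; C=Rt@M[:3,3]+s["eef_pos"]
    else: Rc=f["R"].T; C=-Rc@f["t"]
    return f["color"],f["mtx"],Rc,C
def w(c,px,z):
    _,K,Rc,C=c; px=np.atleast_2d(px).astype(float)
    d=np.c_[px,np.ones(len(px))]@np.linalg.inv(K).T@Rc.T
    return (C+d*((z-C[2])/d[:,2])[:,None])
def proj(c,X):
    _,K,Rc,C=c; p=(np.atleast_2d(X)-C)@Rc@K.T; return p[:,:2]/p[:,2:]
def rect(c,cont,z):
    "min-area rectangle on plane z: centre, (long, short), angle of long axis deg in (-90,90]"
    P=w(c,cont.reshape(-1,2),z)[:,:2].astype(np.float32); (x,y),(a,b),t=cv2.minAreaRect(P)
    if a<b: a,b,t=b,a,t+90
    return np.round([x,y,a,b,(t+90)%180-90],1)
def show(c,name,box=None,k=1):
    im=c[0][:,:,::-1]
    if box: im=im[box[1]:box[3],box[0]:box[2]]
    cv2.imwrite("pics/"+name,cv2.resize(im,None,fx=k,fy=k,interpolation=cv2.INTER_CUBIC))
E
python3 - <<'E'
from h import *
c=cam("top")
for n,p,z in [("plate",(372,281),8),("bar",(248,273),8),("b1",(598,235),34),("b2",(553,285),34),("dbl",(525,232),9),("sample",(602,323),8),("mag",(163,230),60),("turq",(474,272),34),("pad1",(340,279),8),("pad2",(404,284),8)]:
    print(n,np.round(w(c,np.array(p)/1.5625,z)[0]))
E
```

```text
plate [424. 127.   8.]
bar [436. 337.   8.]
b1 [ 503. -249.   34.]
b2 [ 419. -174.   34.]
dbl [ 510. -132.    9.]
sample [ 356. -263.    8.]
mag [502. 467.  60.]
turq [439. -43.  34.]
pad1 [427. 181.   8.]
pad2 [420.  73.   8.]
```

play_rows(
  dp=[
    [-0.8,-1.0,0],
    [-1.5,-1.9,0],
    [-2.2,-2.8,0],
    [-2.9,-3.7,0],
    [-2.9,-3.7,0],
  ],
  rot=[
    [0,0,-0.6],
    [0,0,-1.2],
    [0,0,-1.9],
    [0,0,-2.57],
    [0,0,-2.57],
  ],
)

```text
clock: 0.62
eef_pos: [239.4, 424.8, 230.8]
tcp_rot: [-3.139, -0.0, -3.138]
contact_force: [-0.4, 0.6, -0.0]
opening: 0.999
grasp_force: 0.0
```

play_rows(
  dp=[
    [-1.5,-3.7,0],
    [-1.5,-3.7,0],
    [-1.5,-3.7,0],
    [-1.5,-3.7,0],
    [-1.5,-3.7,0],
  ],
  rot=[
    [0,0,0],
    [0,0,0],
    [0,0,0],
    [0,0,0],
    [0,0,0],
  ],
)

```text
clock: 1.03
eef_pos: [299.7, 275.9, 231.1]
tcp_rot: [-3.139, 0.0, 3.138]
contact_force: [-0.3, 0.3, -0.2]
opening: 1.003
grasp_force: 0.0
```

play_rows(
  dp=[
    [-1.5,-3.7,0],
    [-1.5,-3.7,0],
    [-1.5,-3.7,0],
    [-1.5,-3.7,0],
    [-1.5,-3.7,0],
  ],
  rot=[
    [0,0,0],
    [0,0,0],
    [0,0,0],
    [0,0,0],
    [0,0,0],
  ],
)

```text
clock: 1.45
eef_pos: [360.3, 128.6, 231.5]
tcp_rot: [-3.14, 0.001, 3.137]
contact_force: [-0.2, 0.7, -0.3]
opening: 1.0
grasp_force: 0.0
```

```bash
python3 - <<'E'
from h import *
c=cam("wrist"); show(c,"w1.png",k=1.5); np.save("w1.npy",np.array(c,dtype=object),allow_pickle=True)
print(telemetry.sense()["eef_pos"])
E
```

```text
[359.62383594 130.63437838 231.39399502]
```

View pics/w1.png

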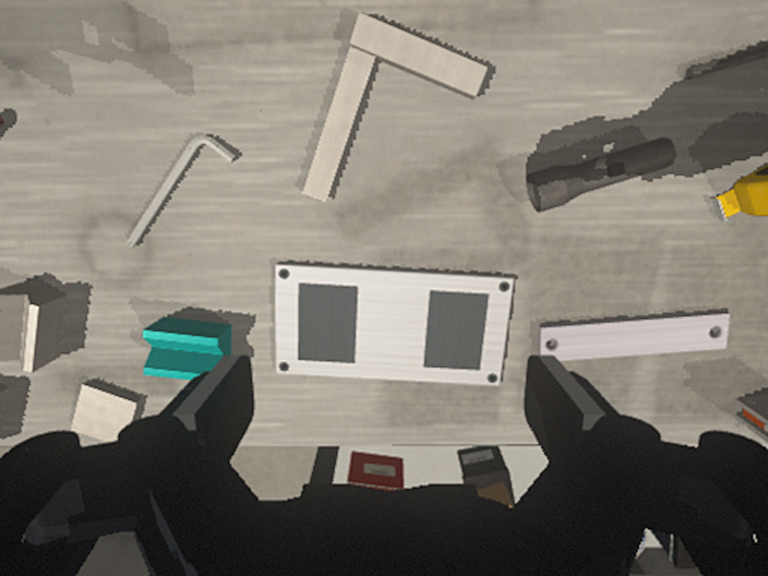

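The wrist view shows the plate spanning (275-515, 262-385), with pads at (328,323) and (457,330). The bar is at (635,335), the turquoise decoy at (188,347), the plain coupon at (107,410) and a V block at (30,325), all in 1.5x pixels.

```bash
python3 - <<'E'
from h import *
c=np.load("w1.npy",allow_pickle=True)
g=cv2.cvtColor(c[0],cv2.COLOR_RGB2GRAY); hsv=cv2.cvtColor(c[0],cv2.COLOR_RGB2HSV)
def pick(m,seed):
    n,l=cv2.connectedComponents(m.astype(np.uint8)); k=(l==l[seed[1],seed[0]]).astype(np.uint8)
    return max(cv2.findContours(k,0,cv2.CHAIN_APPROX_NONE)[0],key=cv2.contourArea)
print(g[215,218],g[240,260],g[150,240],g[223,423], c[0][223,423],c[0][240,260],c[0][190,260])
P=[rect(c,pick(g<120,s),8) for s in((218,215),(304,220))]; print("pads",P)
print("pad dist",np.hypot(*(P[0]-P[1])[:2]),"mid",(P[0]+P[1])[:2]/2,"ang",np.degrees(np.arctan2(*(P[1]-P[0])[:2])))
print("plate",rect(c,pick(g>200,(260,245)),8))
for t in (170,180,190): print("bar",t,rect(c,pick(g>t,(423,223)),8))
E
```

```text
101 219 149 197 [204 195 192] [222 220 210] [226 222 216]
pads [array([424.6,  74.6,  68.7,  48.5,  -3.7]), array([431.7, 184.6,  68.8,  48.7,  -3.9])]
pad dist 110.2288982073213 mid [428.15 129.6 ] ang 3.6930592467601415
plate [427.9 129.5 196.8  97.3  86.2]
bar 170 [439.  339.1 160.5  32.3 -85.6]
bar 180 [438.9 339.6 159.1  31.1 -85.6]
bar 190 [439.  339.3 158.5  30.1 -85.5]
```

play_rows(
  dp=[
    [-0.75,-4,0],
    [-0.75,-4,0],
    [-0.75,-4,0],
    [-0.75,-4,0],
    [-0.75,-4,0],
  ],
  rot=[
    [0,0,0],
    [0,0,0],
    [0,0,0],
    [0,0,0],
    [0,0,0],
  ],
)

```text
clock: 1.92
eef_pos: [390.0, -31.2, 231.6]
tcp_rot: [-3.14, 0.001, 3.138]
contact_force: [0.6, 0.1, 1.3]
opening: 1.0
grasp_force: 0.0
```

play_rows(
  dp=[
    [-0.75,-4,0],
    [-0.75,-4,0],
    [-0.75,-4,0],
    [-0.75,-4,0],
    [-0.75,-4,0],
  ],
  rot=[
    [0,0,0],
    [0,0,0],
    [0,0,0],
    [0,0,0],
    [0,0,0],
  ],
)

```text
clock: 2.33
eef_pos: [420.9, -191.3, 231.6]
tcp_rot: [-3.139, 0.002, 3.139]
contact_force: [0.6, -0.1, 0.3]
opening: 0.997
grasp_force: 0.0
```

```bash
python3 - <<'E'
from h import *
c=cam("wrist"); show(c,"w2.png",k=1.5); np.save("w2.npy",np.array(c,dtype=object),allow_pickle=True)
print(telemetry.sense()["eef_pos"])
E
```

```text
[ 419.80614268 -188.67209225  231.14135089]
```

View pics/w2.png

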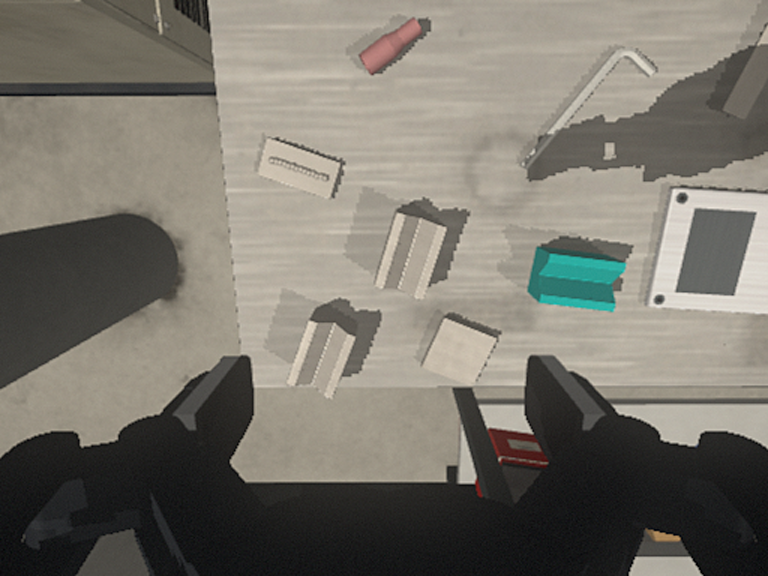

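The near V block's top has corners at about (397,210), (445,220), (424,298) and (376,288). The far block's are (308,319), (356,333), (332,398) and (288,385). The plain coupon is at (460,348) and the beaded sample at (300,166).

```bash
python3 - <<'E'
from h import *
c=np.load("w2.npy",allow_pickle=True)
near=np.array([(397,210),(445,220),(424,298),(376,288)])/1.5
far=np.array([(308,319),(356,333),(332,398),(288,385)])/1.5
dbl=np.array([(449,313),(498,331),(475,384),(421,365)])/1.5
for n,q,z in(("near",near,34),("far",far,34),("dbl",dbl,9)): print(n,rect(c,q,z))
g=cv2.cvtColor(c[0],cv2.COLOR_RGB2GRAY)
for t in(165,175,185):
    m=cv2.morphologyEx((g>t).astype(np.uint8),cv2.MORPH_CLOSE,np.ones((5,5)))
    m=cv2.morphologyEx(m,cv2.MORPH_OPEN,np.ones((5,5)))
    for k in cv2.findContours(m,0,cv2.CHAIN_APPROX_NONE)[0]:
        if 500<cv2.contourArea(k)<3000:
            cx=k.reshape(-1,2).mean(0); print(t,cx.round(),rect(c,k,34),rect(c,k,9))
E
```

```text
near [ 420.8 -175.7   63.4   38.4  -13.5]
far [ 507.3 -246.8   61.6   39.7  -18.6]
dbl [ 508.4 -130.2   53.    51.6  -20.9]
165 [465. 279.] [567.8  65.3 133.5  37.3  89.9] [583.4  84.2 143.3  40.   89.9]
165 [332. 116.] [ 3.630e+02 -1.123e+02  3.510e+01  3.290e+01 -1.000e-01] [ 3.636e+02 -1.065e+02  3.770e+01  3.530e+01 -1.000e-01]
175 [466. 280.] [567.8  66.7 130.8  37.3  89.9] [583.4  85.6 140.4  40.   89.9]
175 [191. 240.] [ 502.2 -279.7   69.1   38.   -19.8] [ 513.  -286.2   74.2   40.8  -19.8]
175 [331. 234.] [ 508.1 -103.4  117.4   55.3   81.7] [519.3 -96.9 126.   59.3  81.7]
175 [423. 234.] [501.3   4.  106.1  59.9  86.6] [512.   18.3 113.9  64.3  86.6]
175 [189.  55.] [ 305.7 -260.9  101.1   34.    89.9] [ 302.1 -266.1  108.6   36.5   89.9]
185 [307. 235.] [ 502.6 -132.5   51.9   45.2   68.2] [ 513.4 -128.1   55.7   48.5   68.2]
185 [198. 112.] [ 356.9 -257.8   53.6   26.1   70.9] [ 357.1 -262.7   57.5   28.    70.9]
```

play_rows(
  dp=[
    [-0.04,0.28,1],
    [-0.04,0.28,2],
    [-0.04,0.28,3],
    [-0.04,0.28,4],
    [-0.04,0.28,4],
  ],
  rot=[
    [0,0,0.8],
    [0,0,1.6],
    [0,0,2.38],
    [0,0,2.38],
    [0,0,2.38],
  ],
)

```text
clock: 2.8
eef_pos: [415.7, -172.0, 65.2]
tcp_rot: [3.139, -0.012, 2.893]
contact_force: [-0.5, 1.0, -0.7]
opening: 0.998
grasp_force: 0.0
```

play_rows(
  dp=[
    [0,0,0],
    [0,0,0.5],
    [0,0,1.0],
    [0,0,1.2],
    [0,0,1.2],
  ],
  rot=[
    [0,0,0],
    [0,0,0],
    [0,0,0],
    [0,0,0],
    [0,0,0],
  ],
)

```text
clock: 3.22
eef_pos: [420.8, -175.7, 24.2]
tcp_rot: [3.142, 0.001, 2.893]
contact_force: [-0.7, -0.3, 0.3]
opening: 0.996
grasp_force: 0.0
```

```bash
python3 - <<'E'
from h import *
c=cam("wrist"); show(c,"w3.png",k=1.5)
s=telemetry.sense();print(s["eef_pos"],s["tcp_rot"])
E
```

```text
[ 421.08872061 -175.94432252   24.78755682] [-3.14148623e+00  1.28110025e-03  2.89247087e+00]
```

View pics/w3.png

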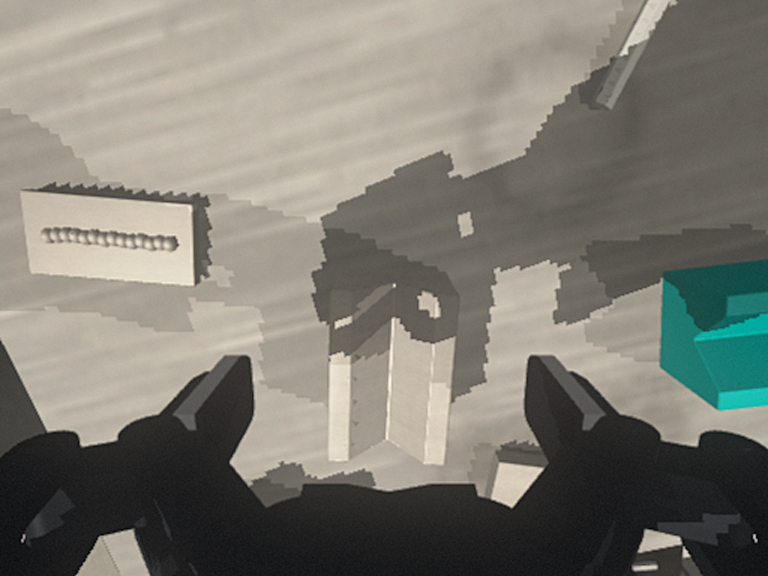

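The block sits centred between the open fingers. Its top corners are at (330,288), (458,293), (445,465) and (328,461), with the ridges in line with the tool.

```bash
python3 - <<'E'
from h import *
c=cam("wrist")
print(rect(c,np.array([(330,288),(458,293),(445,465),(328,461)])/1.5,34))
E
```

```text
[ 422.9 -176.3   61.2   40.   -16.6]
```

play_rows(
  dp=[
    [0,0,0.3],
    [0,0,0.55],
    [0,0,0.55],
    [0,0,0.55],
    [0,0,0.55],
  ],
  rot=[
    [0,0,0],
    [0,0,0],
    [0,0,0],
    [0,0,0],
    [0,0,0],
  ],
)

```text
clock: 3.73
eef_pos: [420.4, -176.2, 1.8]
tcp_rot: [-3.142, 0.0, 2.892]
contact_force: [0.3, -0.7, 0.8]
opening: 1.002
grasp_force: 0.0
```

play_rows(
  dp=[
    [0,0,0],
    [0,0,0],
    [0,0,0],
    [0,0,0],
    [0,0,0],
  ],
  rot=[
    [0,0,0],
    [0,0,0],
    [0,0,0],
    [0,0,0],
    [0,0,0],
  ],
  fingers=0,
  grip_force=60,
)

```text
clock: 4.15
eef_pos: [420.3, -176.2, 1.8]
tcp_rot: [-3.142, 0.0, 2.891]
contact_force: [-1.6, 0.5, 8.8]
opening: 0.461
grasp_force: 60.1
```

play_rows(
  dp=[
    [0,0,0],
    [0,0,0],
    [0,0,0],
    [0,0,0],
    [0,0,0],
  ],
  rot=[
    [0,0,0],
    [0,0,0],
    [0,0,0],
    [0,0,0],
    [0,0,0],
  ],
)

```text
clock: 4.57
eef_pos: [420.3, -176.1, 1.7]
tcp_rot: [-3.142, 0.0, 2.892]
contact_force: [-0.9, 1.1, 8.0]
opening: 0.459
grasp_force: 60.1
```

play_rows(
  dp=[
    [0,0,-0.3],
    [0,0,-1],
    [0,0,-2],
    [0,0,-2.7],
    [0,0,-2.7],
  ],
  rot=[
    [0,0,0],
    [0,0,-0.4],
    [0,0,-1],
    [0,0,-1.76],
    [0,0,-1.76],
  ],
)

```text
clock: 4.98
eef_pos: [422.8, -177.2, 113.7]
tcp_rot: [-3.139, 0.007, 3.08]
contact_force: [1.1, -0.5, -4.3]
opening: 0.455
grasp_force: 62.4
```

play_rows(
  dp=[
    [0.06,0.7,0],
    [0.14,1.7,0],
    [0.18,2.7,0],
    [0.18,3.7,0],
    [0.18,4.5,0],
  ],
  rot=[
    [0,0,0],
    [0,0,0],
    [0,0,0],
    [0,0,0],
    [0,0,0],
  ],
)

```text
clock: 5.4
eef_pos: [423.3, 6.1, 108.2]
tcp_rot: [3.141, -0.002, 3.074]
contact_force: [0.2, -0.1, -4.9]
opening: 0.459
grasp_force: 62.7
```

play_rows(
  dp=[
    [0.06,1,0],
    [0.14,2,0],
    [0.175,3,0],
    [0.175,4,0],
    [0.175,4.5,0],
  ],
  rot=[
    [0,0,0],
    [0,0,0],
    [0,0,0],
    [0,0,0],
    [0,0,0],
  ],
)

```text
clock: 5.82
eef_pos: [429.0, 187.6, 108.2]
tcp_rot: [3.141, -0.0, 3.076]
contact_force: [0.1, -1.3, -4.8]
opening: 0.46
grasp_force: 63.0
```

play_rows(
  dp=[
    [0,0,0],
    [0,0,0.5],
    [0,0,1.2],
    [0,0,1.6],
    [0,0,1.6],
  ],
  rot=[
    [0,0,0],
    [0,0,0],
    [0,0,0],
    [0,0,0],
    [0,0,0],
  ],
)

```text
clock: 6.23
eef_pos: [426.2, 182.4, 41.5]
tcp_rot: [-3.138, -0.007, 3.075]
contact_force: [-0.3, -0.2, -5.2]
opening: 0.461
grasp_force: 62.8
```

```bash
python3 - <<'E'
from h import *
c=cam("wrist"); show(c,"w4.png",k=1.5)
s=telemetry.sense();print(s["eef_pos"],s["tcp_rot"],s["contact_force"],s["opening"])
E
```

```text
[427.28606867 182.84589971  43.12534678] [-3.13896833 -0.00505567  3.07499006] [-0.09313078 -0.88824416 -5.408028  ] 0.4590339348638401
```

View pics/w4.png

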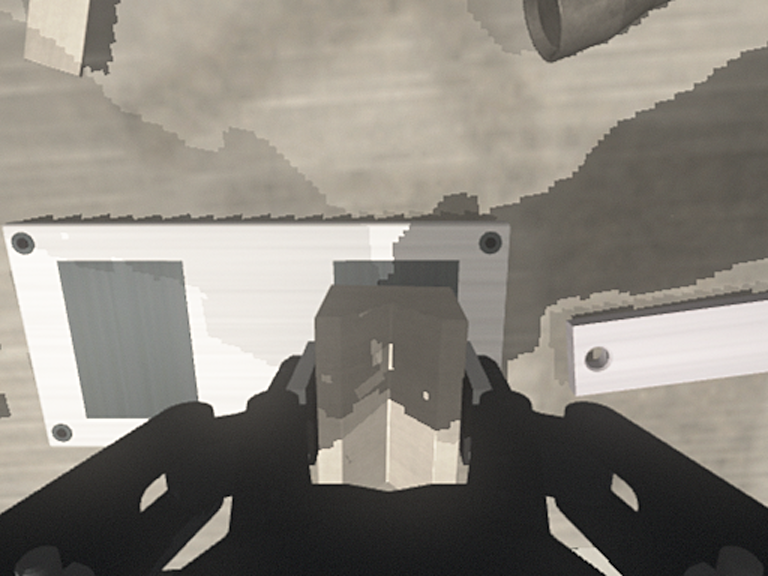

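The block is held squarely. Its near top edge runs from (316,318) to (467,318), and pad B's near edge from (334,262) to (459,262).

```bash
python3 - <<'E'
from h import *
c=cam("wrist"); s=telemetry.sense(); print(s["eef_pos"],s["tcp_rot"])
z=34+s["eef_pos"][2]-1.8
T=w(c,np.array([(316,318),(467,318)])/1.5,z); P=w(c,np.array([(334,262),(459,262)])/1.5,8)
print(T,P,np.hypot(*(T[1]-T[0])[:2]))
a=np.radians(-3.75); u=np.array([np.cos(a),np.sin(a)])
print("block",T.mean(0)[:2]+30*u,"pad",P.mean(0)[:2]+35*u)
E
```

```text
[428.48052802 183.33216214  44.37971133] [-3.14015416e+00 -2.73312436e-03  3.07512037e+00]
[[398.21783433 165.79232153  76.57971133]
 [400.75729997 204.31868312  76.57971133]] [[397.25343589 162.35982091   8.        ]
 [400.56969148 212.48572144   8.        ]] 38.60996532923258
block [429.42333485 183.09340845] pad [433.836626   185.13366165]
```

play_rows(
  dp=[
    [-0.03,0,0],
    [-0.03,0,0.2],
    [-0.03,0,0.4],
    [-0.03,0,0.6],
    [-0.03,0,0.7],
  ],
  rot=[
    [0,0,0],
    [0,0,0],
    [0,0,0],
    [0,0,0],
    [0,0,0],
  ],
)

```text
clock: 6.75
eef_pos: [430.4, 183.8, 16.4]
tcp_rot: [-3.141, -0.001, 3.076]
contact_force: [-1.1, 0.8, -4.8]
opening: 0.459
grasp_force: 62.9
```

play_rows(
  dp=[
    [0,0,0],
    [0,0,0],
    [0,0,0],
    [0,0,0],
    [0,0,0],
  ],
  rot=[
    [0,0,0],
    [0,0,0],
    [0,0,0],
    [0,0,0],
    [0,0,0],
  ],
)

```text
clock: 7.17
eef_pos: [431.0, 184.1, 17.6]
tcp_rot: [3.141, 0.001, 3.076]
contact_force: [0.2, 0.7, -4.4]
opening: 0.46
grasp_force: 62.9
```

play_rows(
  dp=[
    [0,0.01,0.1],
    [0,0.01,0.15],
    [0,0.01,0.18],
    [0,0.01,0.18],
    [0,0.01,0.18],
  ],
  rot=[
    [0,0,0],
    [0,0,0],
    [0,0,0],
    [0,0,0],
    [0,0,0],
  ],
)

```text
clock: 7.58
eef_pos: [430.7, 184.4, 10.0]
tcp_rot: [-3.142, -0.0, 3.076]
contact_force: [-0.4, 0.4, -4.7]
opening: 0.458
grasp_force: 63.0
```

play_rows(
  dp=[
    [0,0,0.02],
    [0,0,0.02],
    [0,0,0.02],
  ],
  rot=[
    [0,0,0],
    [0,0,0],
    [0,0,0],
  ],
)

```text
clock: 7.83
eef_pos: [430.8, 184.4, 9.8]
tcp_rot: [3.142, 0.0, 3.076]
contact_force: [-1.6, -1.1, 5.6]
opening: 0.459
grasp_force: 64.2
```

play_rows(
  dp=[
    [0,0,0],
    [0,0,0],
    [0,0,0],
    [0,0,0],
    [0,0,0],
  ],
  rot=[
    [0,0,0],
    [0,0,0],
    [0,0,0],
    [0,0,0],
    [0,0,0],
  ],
  fingers=1,
)

```text
clock: 8.25
eef_pos: [430.9, 184.4, 9.3]
tcp_rot: [3.141, 0.0, 3.076]
contact_force: [0.5, -0.7, -0.8]
opening: 1.0
grasp_force: 0.0
```

play_rows(
  dp=[
    [0,0,0],
    [0,0,-0.3],
    [0,0,-1],
    [0,0,-2],
    [0,0,-3],
  ],
  rot=[
    [0,0,0],
    [0,0,0],
    [0,0,0],
    [0,0,0],
    [0,0,0],
  ],
)

```text
clock: 8.67
eef_pos: [429.7, 183.9, 129.9]
tcp_rot: [-3.14, -0.003, 3.076]
contact_force: [1.9, 2.0, -1.1]
opening: 1.002
grasp_force: 0.0
```

play_rows(
  dp=[
    [0,-1,0],
    [-0.2,-2,0],
    [-0.4,-3,0],
    [-0.6,-4,0],
    [-0.8,-4.5,0],
  ],
  rot=[
    [0,0,0],
    [0,0,0],
    [0,0,0],
    [0,0,0],
    [0,0,0],
  ],
)

```text
clock: 9.08
eef_pos: [450.4, -0.5, 129.5]
tcp_rot: [-3.141, 0.0, 3.075]
contact_force: [0.1, 0.6, -0.7]
opening: 1.0
grasp_force: 0.0
```

play_rows(
  dp=[
    [-0.2,-1,0],
    [-0.5,-2,0],
    [-0.7,-3,0],
    [-0.9,-3.6,0],
    [-0.9,-3.6,0],
  ],
  rot=[
    [0,0,0],
    [0,0,0],
    [0,0,0],
    [0,0,0],
    [0,0,0],
  ],
)

```text
clock: 9.5
eef_pos: [478.9, -147.7, 129.6]
tcp_rot: [-3.14, 0.002, 3.073]
contact_force: [0.0, -0.2, -0.0]
opening: 0.998
grasp_force: 0.0
```

play_rows(
  dp=[
    [-0.2,-0.8,0.4],
    [-0.4,-1.6,0.8],
    [-0.85,-2.5,1.5],
    [-0.85,-2.53,1.6],
    [-0.85,-2.53,1.6],
  ],
  rot=[
    [0,0,0.8],
    [0,0,1.6],
    [0,0,2.4],
    [0,0,2.54],
    [0,0,2.54],
  ],
)

```text
clock: 9.92
eef_pos: [503.9, -247.3, 63.0]
tcp_rot: [3.141, -0.003, 2.808]
contact_force: [-1.1, 0.5, 0.3]
opening: 1.002
grasp_force: 0.0
```

play_rows(
  dp=[
    [0,0,0],
    [0,0,0],
    [0,0,0],
  ],
  rot=[
    [0,0,0],
    [0,0,0],
    [0,0,0],
  ],
)

```text
clock: 10.17
eef_pos: [504.7, -245.4, 66.2]
tcp_rot: [3.142, 0.001, 2.812]
contact_force: [-0.3, -0.4, 0.6]
opening: 0.999
grasp_force: 0.0
```

```bash
python3 - <<'E'
from h import *
c=cam("wrist"); show(c,"w5.png",k=1.5);np.save("w5.npy",np.array(c,dtype=object),allow_pickle=True)
s=telemetry.sense();print(s["eef_pos"],s["tcp_rot"],s["contact_force"],s["opening"])
E
```

```text
[ 504.91854563 -245.53689766   66.30376191] [-3.14158109e+00  9.82753859e-04  2.81189096e+00] [-0.48634982 -0.073991    0.79655652] 0.9973300144432479
```

View pics/w5.png

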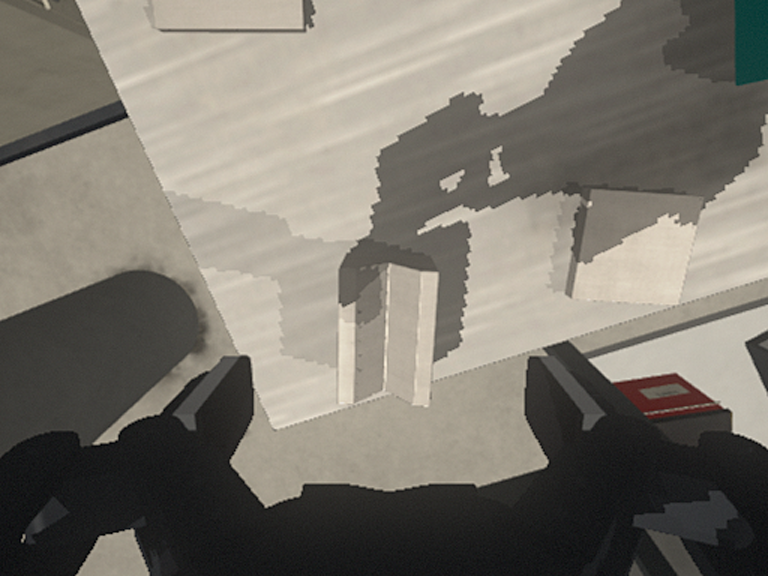

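The far block's top corners are at (340,268), (438,271), (430,406) and (338,403), between the fingers. The coupon's top corners are at (588,190), (703,197), (682,304) and (576,299).

```bash
python3 - <<'E'
from h import *
c=np.load("w5.npy",allow_pickle=True)
print(rect(c,np.array([(340,268),(438,271),(430,406),(338,403)])/1.5,34))
print(rect(c,np.array([(588,190),(703,197),(682,304),(576,299)])/1.5,9))
for q in (-1,1): print(w(c,np.array([(340,268),(438,271),(430,406),(338,403)])/1.5,34)[:,:2])
E
```

```text
[ 507.9 -247.8   59.7   39.7  -21. ]
[ 512.4 -131.    51.9   49.2   68.3]
[[ 473.27118782 -255.42881996]
 [ 487.01046283 -219.03861548]
 [ 542.90188296 -240.01095998]
 [ 528.70326638 -277.03388493]]
[[ 473.27118782 -255.42881996]
 [ 487.01046283 -219.03861548]
 [ 542.90188296 -240.01095998]
 [ 528.70326638 -277.03388493]]
```

play_rows(
  dp=[
    [-0.09,-0.03,0],
    [-0.09,-0.03,0.5],
    [-0.09,-0.03,1.0],
    [-0.09,-0.03,1.4],
    [-0.09,-0.03,1.6],
  ],
  rot=[
    [0,0,0.33],
    [0,0,0.33],
    [0,0,0.33],
    [0,0,0.33],
    [0,0,0.33],
  ],
)

```text
clock: 10.63
eef_pos: [507.1, -247.8, 0.5]
tcp_rot: [3.141, -0.001, 2.777]
contact_force: [-0.0, -0.4, 0.1]
opening: 1.0
grasp_force: 0.0
```

play_rows(
  dp=[
    [0,0,0],
    [0,0,0],
    [0,0,0],
    [0,0,0],
    [0,0,0],
  ],
  rot=[
    [0,0,0],
    [0,0,0],
    [0,0,0],
    [0,0,0],
    [0,0,0],
  ],
)

```text
clock: 11.05
eef_pos: [508.3, -249.2, 2.3]
tcp_rot: [-3.141, 0.002, 2.776]
contact_force: [-0.4, -0.6, -0.1]
opening: 1.001
grasp_force: 0.0
```

play_rows(
  dp=[
    [0,0,0],
    [0,0,0],
    [0,0,0],
    [0,0,0],
    [0,0,0],
  ],
  rot=[
    [0,0,0],
    [0,0,0],
    [0,0,0],
    [0,0,0],
    [0,0,0],
  ],
  fingers=0,
  grip_force=60,
)

```text
clock: 11.47
eef_pos: [507.9, -248.9, 1.5]
tcp_rot: [3.142, 0.0, 2.775]
contact_force: [-0.3, 0.1, 5.6]
opening: 0.458
grasp_force: 61.7
```

play_rows(
  dp=[
    [0,0,0],
    [0,0,0],
    [0,0,0],
    [0,0,0],
    [0,0,0],
  ],
  rot=[
    [0,0,0],
    [0,0,0],
    [0,0,0],
    [0,0,0],
    [0,0,0],
  ],
)

```text
clock: 11.88
eef_pos: [507.9, -248.9, 1.6]
tcp_rot: [3.142, 0.0, 2.775]
contact_force: [-0.9, 0.9, 5.5]
opening: 0.459
grasp_force: 61.7
```

play_rows(
  dp=[
    [0,0,-0.3],
    [0,0,-1],
    [0,0,-2],
    [0,0,-2.7],
    [0,0,-2.7],
  ],
  rot=[
    [0,0,0],
    [0,0,-0.8],
    [0,0,-1.8],
    [0,0,-2.875],
    [0,0,-2.875],
  ],
)

```text
clock: 12.3
eef_pos: [510.7, -250.4, 115.2]
tcp_rot: [-3.138, 0.008, 3.083]
contact_force: [1.9, -0.7, -4.2]
opening: 0.459
grasp_force: 61.8
```

play_rows(
  dp=[
    [0.3,0.9,0],
    [0.6,1.8,0],
    [0.9,2.7,0],
    [1.2,3.6,0],
    [1.3,3.97,0],
  ],
  rot=[
    [0,0,0],
    [0,0,0],
    [0,0,0],
    [0,0,0],
    [0,0,0],
  ],
)

```text
clock: 12.72
eef_pos: [462.7, -83.6, 108.4]
tcp_rot: [3.14, -0.004, 3.076]
contact_force: [-1.3, 0.1, -3.9]
opening: 0.461
grasp_force: 62.5
```

play_rows(
  dp=[
    [0.3,0.9,0],
    [0.6,1.8,0],
    [0.9,2.7,0],
    [1.2,3.6,0],
    [1.29,3.97,0],
  ],
  rot=[
    [0,0,0],
    [0,0,0],
    [0,0,0],
    [0,0,0],
    [0,0,0],
  ],
)

```text
clock: 13.13
eef_pos: [422.4, 77.6, 108.8]
tcp_rot: [3.141, -0.002, 3.076]
contact_force: [1.0, -1.0, -3.9]
opening: 0.458
grasp_force: 62.8
```

play_rows(
  dp=[
    [0,0,0],
    [0,0,0.5],
    [0,0,1.2],
    [0,0,1.6],
    [0,0,1.6],
  ],
  rot=[
    [0,0,0],
    [0,0,0],
    [0,0,0],
    [0,0,0],
    [0,0,0],
  ],
)

```text
clock: 13.55
eef_pos: [422.4, 73.9, 42.6]
tcp_rot: [-3.14, -0.006, 3.075]
contact_force: [-1.6, -0.3, -3.5]
opening: 0.461
grasp_force: 62.7
```

play_rows(
  dp=[
    [0,0,0],
    [0,0,0],
    [0,0,0],
    [0,0,0],
    [0,0,0],
  ],
  rot=[
    [0,0,0],
    [0,0,0],
    [0,0,0],
    [0,0,0],
    [0,0,0],
  ],
)

```text
clock: 13.97
eef_pos: [425.6, 74.8, 46.1]
tcp_rot: [3.141, 0.002, 3.076]
contact_force: [0.7, 0.9, -3.1]
opening: 0.458
grasp_force: 62.7
```

```bash
python3 - <<'E'
from h import *
c=cam("wrist"); show(c,"w6.png",k=1.5);np.save("w6.npy",np.array(c,dtype=object),allow_pickle=True)
s=telemetry.sense();print(s["eef_pos"],s["tcp_rot"],s["contact_force"],s["opening"])
E
```

```text
[425.46325936  74.79557927  45.93852486] [3.14127863e+00 1.27543747e-03 3.07633263e+00] [-0.22107182 -0.16044086 -3.45468737] 0.4588980068276535
```

View pics/w6.png

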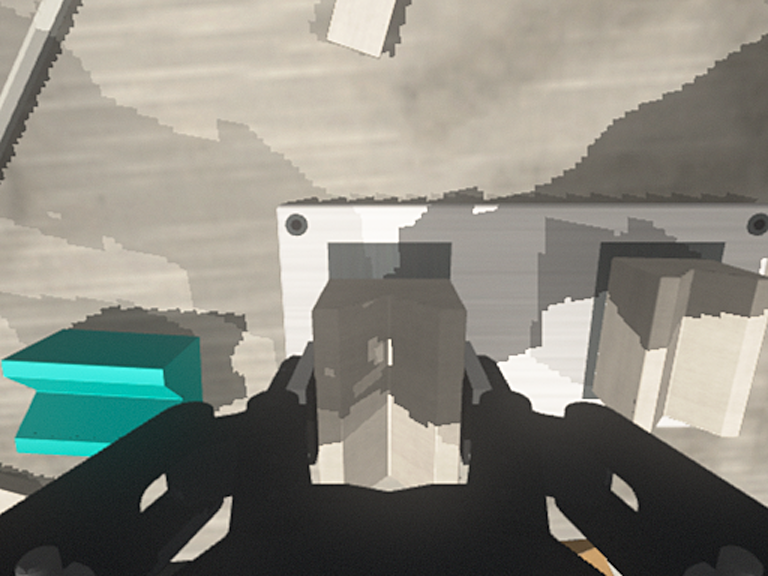

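The block is held squarely with its near top edge at (314,309)-(467,309), and pad A's near edge is at (328,243)-(452,243). The placed block stands on pad B, whose near edge is (600,242)-(724,242). The block's near bottom edge is about (612,258)-(722,262).

```bash
python3 - <<'E'
from h import *
c=np.load("w6.npy",allow_pickle=True)
z=34+45.94-1.7; a=np.radians(-3.75); u=np.array([np.cos(a),np.sin(a)])
q=lambda p,z:w(c,np.array(p)/1.5,z)[:,:2]
T=q([(314,309),(467,309)],z);P=q([(328,243),(452,243)],8);B=q([(600,242),(724,242)],8);L=q([(612,258),(722,262)],8)
print("block",T.mean(0)+30*u,"pad",P.mean(0)+35*u,"padB",B.mean(0)+35*u,"bottom edge B",L,L.mean(0)+30*u)
E
```

```text
block [425.45455141  74.80303971] pad [425.00434187  75.00572121] padB [431.76907535 184.61149837] bottom edge B [[402.1382042  167.15630608]
 [406.7494399  212.12898779]] [434.37958975 187.68055306]
```

play_rows(
  dp=[
    [0,0,0.2],
    [0,0,0.4],
    [0,0,0.6],
    [0,0,0.75],
    [0,0,0.8],
  ],
  rot=[
    [0,0,0],
    [0,0,0],
    [0,0,0],
    [0,0,0],
    [0,0,0],
  ],
)

```text
clock: 14.43
eef_pos: [424.1, 74.6, 11.9]
tcp_rot: [-3.141, -0.002, 3.076]
contact_force: [-0.4, 0.3, -4.1]
opening: 0.454
grasp_force: 62.8
```

play_rows(
  dp=[
    [0,0,0],
    [0,0,0],
    [0,0,0.05],
    [0,0,0.08],
    [0,0,0.08],
  ],
  rot=[
    [0,0,0],
    [0,0,0],
    [0,0,0],
    [0,0,0],
    [0,0,0],
  ],
)

```text
clock: 14.85
eef_pos: [425.1, 74.8, 10.1]
tcp_rot: [3.142, 0.0, 3.077]
contact_force: [-0.9, -0.4, -4.0]
opening: 0.455
grasp_force: 62.8
```

play_rows(
  dp=[
    [0,0,0.02],
    [0,0,0.02],
    [0,0,0.02],
  ],
  rot=[
    [0,0,0],
    [0,0,0],
    [0,0,0],
  ],
)

```text
clock: 15.1
eef_pos: [425.1, 74.8, 9.5]
tcp_rot: [3.142, 0.0, 3.076]
contact_force: [-0.9, -0.1, 2.0]
opening: 0.459
grasp_force: 63.4
```

play_rows(
  dp=[
    [0,0,0],
    [0,0,0],
    [0,0,0],
    [0,0,0],
    [0,0,0],
  ],
  rot=[
    [0,0,0],
    [0,0,0],
    [0,0,0],
    [0,0,0],
    [0,0,0],
  ],
  fingers=1,
)

```text
clock: 15.52
eef_pos: [425.1, 74.8, 9.3]
tcp_rot: [3.142, 0.0, 3.077]
contact_force: [-0.5, -0.3, -0.2]
opening: 1.002
grasp_force: 0.0
```

play_rows(
  dp=[
    [0,0,-0.3],
    [0,0,-1],
    [0,0,-2],
    [0,0,-3],
    [0,0,-3],
  ],
  rot=[
    [0,0,0],
    [0,0,0],
    [0,0,0],
    [0,0,0],
    [0,0,0],
  ],
)

```text
clock: 15.93
eef_pos: [428.9, 75.4, 135.5]
tcp_rot: [3.139, 0.01, 3.077]
contact_force: [1.9, -0.4, 0.6]
opening: 1.002
grasp_force: 0.0
```

play_rows(
  dp=[
    [0,0.6,-0.1],
    [0,1.3,-0.2],
    [0,2,-0.3],
    [0,2.7,-0.4],
    [0.04,3.3,-0.5],
  ],
  rot=[
    [0,0,1.1],
    [0,0,2.2],
    [0,0,3.3],
    [0,0,4.4],
    [0,0,5.5],
  ],
)

```text
clock: 16.35
eef_pos: [432.2, 208.3, 149.6]
tcp_rot: [3.141, 0.0, 2.495]
contact_force: [-0.1, -0.1, 1.1]
opening: 1.004
grasp_force: 0.0
```

play_rows(
  dp=[
    [0.4,0.6,0],
    [0.8,1.2,0],
    [1.2,1.8,0],
    [1.6,2.4,0],
    [1.84,2.76,0],
  ],
  rot=[
    [0,0,1.1],
    [0,0,2.2],
    [0,0,3.3],
    [0,0,4.4],
    [0,0,5.5],
  ],
)

```text
clock: 16.77
eef_pos: [439.1, 341.8, 149.3]
tcp_rot: [3.141, -0.001, 1.92]
contact_force: [-0.1, 0.1, 0.4]
opening: 1.001
grasp_force: 0.0
```

play_rows(
  dp=[
    [0,0,0],
    [0,0,0],
    [0,0,0],
    [0,0,0],
    [0,0,0],
  ],
  rot=[
    [0,0,1.1],
    [0,0,2.2],
    [0,0,2.64],
    [0,0,2.64],
    [0,0,2.64],
  ],
)

```text
clock: 17.18
eef_pos: [438.9, 339.0, 149.1]
tcp_rot: [-3.141, 0.0, 1.65]
contact_force: [-0.6, -0.4, 1.5]
opening: 1.001
grasp_force: 0.0
```

play_rows(
  dp=[
    [0,0,0.5],
    [0,0,1],
    [0,0,1],
    [0,0,1],
    [0,0,1],
  ],
  rot=[
    [0,0,0],
    [0,0,0],
    [0,0,0],
    [0,0,0],
    [0,0,0],
  ],
)

```text
clock: 17.6
eef_pos: [439.3, 339.2, 110.0]
tcp_rot: [3.141, -0.0, 1.649]
contact_force: [0.3, -0.1, 0.8]
opening: 1.003
grasp_force: 0.0
```

```bash
python3 - <<'E'
from h import *
c=cam("wrist"); show(c,"w7.png",k=1.5);np.save("w7.npy",np.array(c,dtype=object),allow_pickle=True)
s=telemetry.sense();print(s["eef_pos"],s["tcp_rot"],s["qpos"])
E
```

```text
[439.59327296 339.45096353 110.29437331] [ 3.14049861e+00 -7.01177815e-04  1.64869540e+00] [ 6.54859016e-01  3.92777668e-01  1.88588050e+00 -1.19967364e-05
  8.61635060e-01  5.76968131e-01]
```

View pics/w7.png

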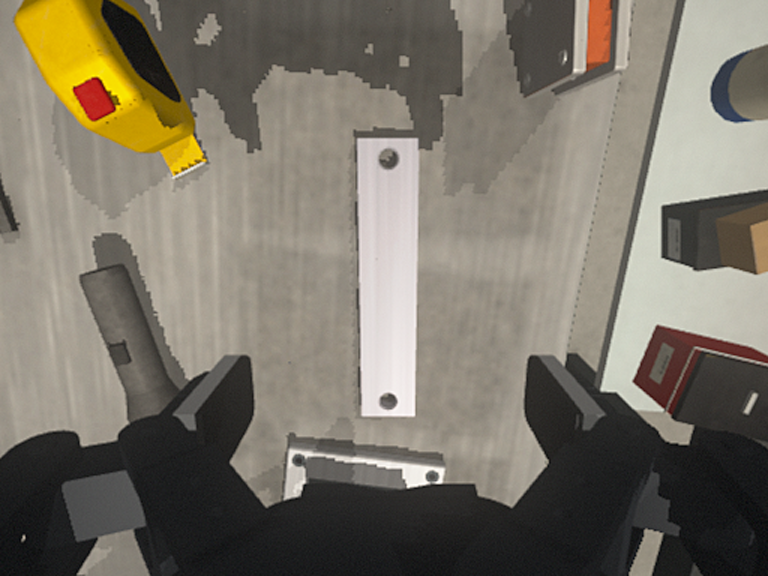

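The bar is vertical in view with corners (357,138), (418,138), (415,416) and (361,416). The flashlight end is near the left finger at (160,385), and the magnet is at the top at (575,45).

```bash
python3 - <<'E'
from h import *
c=np.load("w7.npy",allow_pickle=True)
print(rect(c,np.array([(357,138),(418,138),(415,416),(361,416)])/1.5,8))
print("flash",w(c,np.array([(190,385),(150,420)])/1.5,15))
E
```

```text
[439.  338.3 160.3  32.7 -85.5]
flash [[329.33135172 273.59773924  15.        ]
 [305.01615503 248.95092542  15.        ]]
```

play_rows(
  dp=[
    [-0.015,-0.01,0.6],
    [-0.015,-0.01,1.3],
    [-0.015,-0.01,2],
    [-0.015,-0.01,2.4],
    [-0.015,-0.01,2.5],
  ],
  rot=[
    [0,0,0],
    [0,0,0],
    [0,0,0],
    [0,0,0],
    [0,0,0],
  ],
  fingers=0.6,
)

```text
clock: 18.07
eef_pos: [437.8, 337.8, 7.7]
tcp_rot: [-3.139, 0.001, 1.649]
contact_force: [-0.1, 0.2, 0.7]
opening: 0.601
grasp_force: 0.0
```

play_rows(
  dp=[
    [0,0,0],
    [0,0,0.1],
    [0,0,0.23],
    [0,0,0.23],
    [0,0,0.23],
  ],
  rot=[
    [0,0,0],
    [0,0,0],
    [0,0,0],
    [0,0,0],
    [0,0,0],
  ],
)

```text
clock: 18.48
eef_pos: [438.9, 338.7, 0.7]
tcp_rot: [3.141, -0.0, 1.648]
contact_force: [-0.1, 0.1, 0.2]
opening: 0.598
grasp_force: 0.0
```

play_rows(
  dp=[
    [0,0,0],
    [0,0,0],
    [0,0,0],
    [0,0,0],
    [0,0,0],
  ],
  rot=[
    [0,0,0],
    [0,0,0],
    [0,0,0],
    [0,0,0],
    [0,0,0],
  ],
  fingers=0,
  grip_force=50,
)

```text
clock: 18.9
eef_pos: [438.9, 338.7, 0.8]
tcp_rot: [3.141, -0.0, 1.648]
contact_force: [-1.1, -0.6, 6.5]
opening: 0.354
grasp_force: 49.5
```

play_rows(
  dp=[
    [0,0,0],
    [0,0,0],
    [0,0,0],
  ],
  rot=[
    [0,0,0],
    [0,0,0],
    [0,0,0],
  ],
)

```text
clock: 19.15
eef_pos: [438.9, 338.7, 0.8]
tcp_rot: [3.141, -0.0, 1.648]
contact_force: [-0.7, 0.6, 6.2]
opening: 0.357
grasp_force: 49.5
```

play_rows(
  dp=[
    [0,0,-0.3],
    [0,0,-1],
    [0,0,-1.9],
    [0,0,-2.75],
    [0,0,-2.75],
  ],
  rot=[
    [0,0,0],
    [0,0,0],
    [0,0,0.7],
    [0,0,1.37],
    [0,0,1.37],
  ],
)

```text
clock: 19.57
eef_pos: [441.6, 340.7, 116.8]
tcp_rot: [3.135, -0.006, 1.501]
contact_force: [1.3, 1.4, -1.8]
opening: 0.354
grasp_force: 50.7
```

play_rows(
  dp=[
    [-0.5,0,0],
    [-1.1,0,0],
    [-1.7,0,0],
    [-2.3,0,0],
    [-2.6,0.04,0],
  ],
  rot=[
    [0,0,0],
    [0,0,0],
    [0,0,0],
    [0,0,0],
    [0,0,0],
  ],
)

```text
clock: 19.98
eef_pos: [431.9, 232.1, 109.9]
tcp_rot: [-3.14, 0.002, 1.505]
contact_force: [-0.4, -0.4, -3.0]
opening: 0.353
grasp_force: 50.7
```

play_rows(
  dp=[
    [-0.6,0,0],
    [-1.2,0,0],
    [-1.8,0,0],
    [-2.4,0,0],
    [-2.635,0.04,0],
  ],
  rot=[
    [0,0,0],
    [0,0,0],
    [0,0,0],
    [0,0,0],
    [0,0,0],
  ],
)

```text
clock: 20.4
eef_pos: [427.0, 127.2, 110.0]
tcp_rot: [-3.14, 0.001, 1.504]
contact_force: [-0.5, -0.4, -3.6]
opening: 0.349
grasp_force: 50.7
```

play_rows(
  dp=[
    [0,0,0],
    [0,0,0],
    [0,0,0],
    [0,0,0],
    [0,0,0],
  ],
  rot=[
    [0,0,0],
    [0,0,0],
    [0,0,0],
    [0,0,0],
    [0,0,0],
  ],
)

```text
clock: 20.82
eef_pos: [428.2, 130.2, 110.1]
tcp_rot: [3.141, -0.0, 1.506]
contact_force: [0.3, 0.1, -2.8]
opening: 0.355
grasp_force: 50.7
```

```bash
python3 - <<'E'
from h import *
c=cam("wrist"); show(c,"w8.png",k=1.5);np.save("w8.npy",np.array(c,dtype=object),allow_pickle=True)
s=telemetry.sense();print(s["eef_pos"],s["tcp_rot"],s["contact_force"])
E
```

```text
[428.0850606  130.05076836 110.05991692] [ 3.14153441e+00 -1.15940658e-04  1.50572852e+00] [-0.29960718  0.06595781 -2.9852669 ]
```

View pics/w8.png

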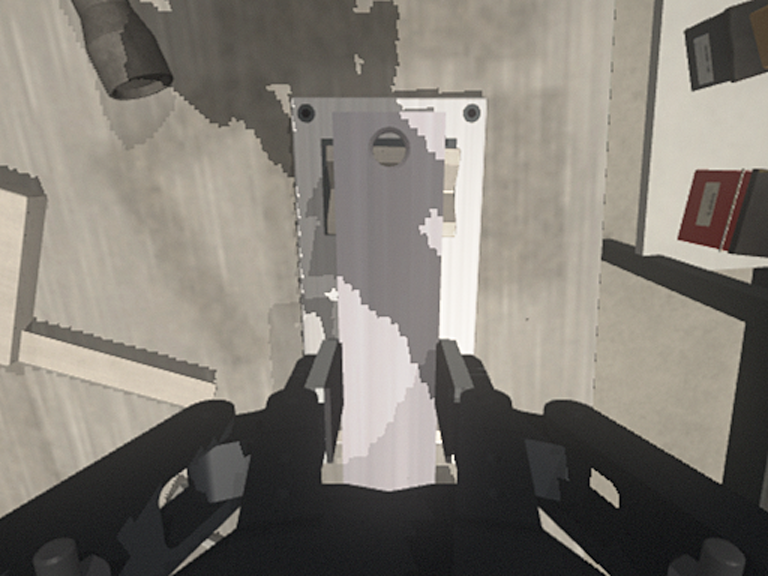

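The bar is level and centred over the plate. Block B is visible under it at about x 329 to 458, near y 190, and the plate edges are at x 293 and 487 near y 100.

```bash
python3 - <<'E'
from h import *
c=np.load("w8.npy",allow_pickle=True)
g=cv2.cvtColor(c[0],cv2.COLOR_RGB2GRAY)
q=lambda p,z:w(c,np.array(p)/1.5,z)[:,:2].round(1).tolist()
print("plate edges",q([(293,98),(487,98)],8),"pad",q([(323,140),(457,140)],8)); print("block ends z42",q([(328,180),(458,180)],42))
zb=42+110-42
for zz in(8+109.3,):print("bar end",q([(331,112),(446,112)],zz), "sides",q([(339,300),(441,300)],zz))
show((g[70:170,180:340],),"b8.png",k=4) if 0 else cv2.imwrite("pics/b8.png",cv2.resize(c[0][70:170,190:330,::-1],None,fx=5,fy=5,interpolation=cv2.INTER_CUBIC))
E
```

```text
plate edges [[386.3, 231.5], [484.0, 225.1]] pad [[399.4, 210.4], [468.3, 205.9]]
block ends z42 [[404.4, 190.8], [463.3, 187.0]]
bar end [[417.0, 210.7], [449.3, 208.6]] sides [[414.1, 155.6], [446.0, 153.5]]
```

View pics/b8.png

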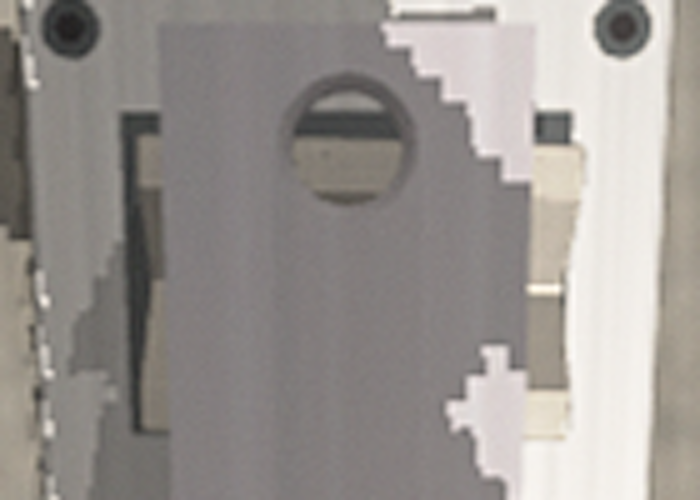

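The bar is centred over the plate to within about 1 mm, and block B sits about 1 mm off its pad centre. I'll lower the bar.

play_rows(
  dp=[
    [0,0,0.4],
    [0,0,0.8],
    [0,0,1.2],
    [0,0,1.4],
    [0,0,1.5],
  ],
  rot=[
    [0,0,0],
    [0,0,0],
    [0,0,0],
    [0,0,0],
    [0,0,0],
  ],
)

```text
clock: 21.28
eef_pos: [427.3, 129.4, 49.0]
tcp_rot: [-3.14, 0.001, 1.505]
contact_force: [-0.4, -1.0, -2.2]
opening: 0.354
grasp_force: 50.6
```

play_rows(
  dp=[
    [0,0,0],
    [0,0,0.05],
    [0,0,0.13],
    [0,0,0.15],
    [0,0,0.15],
  ],
  rot=[
    [0,0,0],
    [0,0,0],
    [0,0,0],
    [0,0,0],
    [0,0,0],
  ],
)

```text
clock: 21.7
eef_pos: [428.1, 129.3, 44.2]
tcp_rot: [3.141, -0.0, 1.505]
contact_force: [-0.6, 0.0, -2.6]
opening: 0.354
grasp_force: 50.7
```

play_rows(
  dp=[
    [0,0,0.02],
    [0,0,0.03],
    [0,0,0.03],
  ],
  rot=[
    [0,0,0],
    [0,0,0],
    [0,0,0],
  ],
)

```text
clock: 21.95
eef_pos: [428.1, 129.3, 43.0]
tcp_rot: [3.141, -0.0, 1.505]
contact_force: [0.2, 0.2, -2.7]
opening: 0.351
grasp_force: 50.7
```

play_rows(
  dp=[
    [0,0,0.015],
    [0,0,0.015],
    [0,0,0.015],
  ],
  rot=[
    [0,0,0],
    [0,0,0],
    [0,0,0],
  ],
)

```text
clock: 22.2
eef_pos: [428.1, 129.3, 42.8]
tcp_rot: [3.141, -0.0, 1.505]
contact_force: [-2.6, -0.5, 7.1]
opening: 0.355
grasp_force: 51.8
```

play_rows(
  dp=[
    [0,0,0],
    [0,0,0],
    [0,0,0],
    [0,0,0],
    [0,0,0],
  ],
  rot=[
    [0,0,0],
    [0,0,0],
    [0,0,0],
    [0,0,0],
    [0,0,0],
  ],
  fingers=1,
)

```text
clock: 22.62
eef_pos: [428.1, 129.3, 42.3]
tcp_rot: [3.141, -0.0, 1.505]
contact_force: [-0.2, 0.4, 0.2]
opening: 0.998
grasp_force: 0.0
```

play_rows(
  dp=[
    [0,0,-0.3],
    [0,0,-1],
    [0,0,-2],
    [0,0,-2.5],
    [0,0,-2.5],
  ],
  rot=[
    [0,0,0],
    [0,0,0],
    [0,0,0],
    [0,0,0],
    [0,0,0],
  ],
)

```text
clock: 23.03
eef_pos: [430.7, 130.1, 146.4]
tcp_rot: [3.135, -0.003, 1.505]
contact_force: [0.5, -0.3, 0.4]
opening: 1.002
grasp_force: 0.0
```

play_rows(
  dp=[
    [-0.8,0.3,0],
    [-1.6,0.6,0],
    [-2.4,0.9,0],
    [-3.1,1.2,0],
    [-3.2,1.24,0],
  ],
  rot=[
    [0,0,0],
    [0,0,0],
    [0,0,0],
    [0,0,0],
    [0,0,0],
  ],
)

```text
clock: 23.45
eef_pos: [470.3, -5.1, 142.0]
tcp_rot: [3.141, 0.001, 1.503]
contact_force: [-0.7, -0.3, 0.3]
opening: 1.001
grasp_force: 0.0
```

play_rows(
  dp=[
    [-0.8,0.3,0],
    [-1.6,0.6,0],
    [-2.4,0.9,0],
    [-3.0,1.2,0],
    [-3.15,1.23,0],
  ],
  rot=[
    [0,0,0.7],
    [0,0,1.4],
    [0,0,2.1],
    [0,0,2.94],
    [0,0,2.94],
  ],
)

```text
clock: 23.87
eef_pos: [511.3, -133.6, 141.9]
tcp_rot: [3.14, 0.0, 1.19]
contact_force: [-0.1, -0.7, 0.6]
opening: 0.999
grasp_force: 0.0
```

play_rows(
  dp=[
    [0,0,0.5],
    [0,0,1],
    [0,0,1],
    [0,0,1],
    [0,0,1],
  ],
  rot=[
    [0,0,0],
    [0,0,0],
    [0,0,0],
    [0,0,0],
    [0,0,0],
  ],
)

```text
clock: 24.28
eef_pos: [509.8, -130.1, 102.7]
tcp_rot: [-3.141, -0.0, 1.198]
contact_force: [0.5, -0.2, -0.3]
opening: 1.001
grasp_force: 0.0
```

```bash
python3 - <<'E'
from h import *
c=cam("wrist"); show(c,"w9.png",k=1.5);np.save("w9.npy",np.array(c,dtype=object),allow_pickle=True)
s=telemetry.sense();print(s["eef_pos"],s["tcp_rot"],s["contact_force"])
E
```

```text
[ 510.2548772  -130.28594363  103.06617767] [ 3.14080444e+00 -1.55019668e-04  1.19767733e+00] [-0.62810892 -0.47008074 -0.00691274]
```

View pics/w9.png

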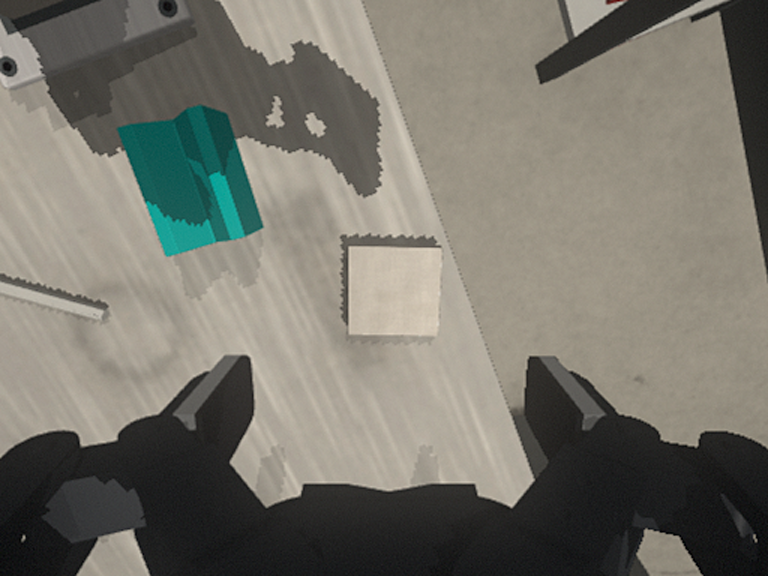

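The coupon lies square in view with corners (349,246), (441,246), (438,335) and (348,335).

```bash
python3 - <<'E'
from h import *
c=np.load("w9.npy",allow_pickle=True)
g=cv2.cvtColor(c[0],cv2.COLOR_RGB2GRAY)
print(rect(c,np.array([(349,246),(441,246),(438,335),(348,335)])/1.5,9))
for t in(185,200):
    n,l,st,ce=cv2.connectedComponentsWithStats((g>t).astype(np.uint8)); i=l[193,262]; k=cv2.findContours((l==i).astype(np.uint8),0,1)[0][0]; print(t,rect(c,k,9))
E
```

```text
[ 512.  -131.7   50.3   50.1  -21.4]
185 [ 512.7 -131.9   49.1   49.    67.4]
200 [ 496.9 -153.1  499.5  331.4  -21.3]
```

play_rows(
  dp=[
    [-0.015,0.055,0.6],
    [-0.015,0.055,1.2],
    [-0.015,0.055,1.8],
    [-0.015,0.055,2.2],
    [-0.015,0.055,2.35],
  ],
  rot=[
    [0,0,0],
    [0,0,0],
    [0,0,0],
    [0,0,0],
    [0,0,0],
  ],
  fingers=0.85,
)

```text
clock: 24.75
eef_pos: [511.0, -131.6, 7.2]
tcp_rot: [-3.14, 0.0, 1.197]
contact_force: [-0.2, 0.8, -1.1]
opening: 0.851
grasp_force: 0.0
```

play_rows(
  dp=[
    [0,0,0],
    [0,0,0.1],
    [0,0,0.2],
    [0,0,0.2],
    [0,0,0.2],
  ],
  rot=[
    [0,0,0],
    [0,0,0],
    [0,0,0],
    [0,0,0],
    [0,0,0],
  ],
)

```text
clock: 25.17
eef_pos: [512.1, -132.1, 0.9]
tcp_rot: [3.141, -0.0, 1.197]
contact_force: [-0.4, -0.1, -0.0]
opening: 0.851
grasp_force: 0.0
```

play_rows(
  dp=[
    [0,0,0],
    [0,0,0],
    [0,0,0],
    [0,0,0],
    [0,0,0],
  ],
  rot=[
    [0,0,0],
    [0,0,0],
    [0,0,0],
    [0,0,0],
    [0,0,0],
  ],
  fingers=0,
  grip_force=45,
)

```text
clock: 25.58
eef_pos: [512.0, -132.1, 1.0]
tcp_rot: [3.141, -0.0, 1.197]
contact_force: [-0.2, 0.2, 6.5]
opening: 0.564
grasp_force: 45.4
```

play_rows(
  dp=[
    [0,0,0],
    [0,0,0],
    [0,0,0],
  ],
  rot=[
    [0,0,0],
    [0,0,0],
    [0,0,0],
  ],
)

```text
clock: 25.83
eef_pos: [512.0, -132.1, 1.0]
tcp_rot: [3.141, -0.0, 1.197]
contact_force: [-0.3, -0.2, 5.3]
opening: 0.567
grasp_force: 45.4
```

play_rows(
  dp=[
    [0,0,-0.3],
    [0,0,-1],
    [0,0,-2],
    [0,0,-2.9],
    [0,0,-2.9],
  ],
  rot=[
    [0,0,0],
    [0,0,-0.8],
    [0,0,-1.9],
    [0,0,-2.94],
    [0,0,-2.94],
  ],
)

```text
clock: 26.25
eef_pos: [515.5, -133.0, 123.3]
tcp_rot: [3.132, 0.002, 1.511]
contact_force: [2.1, -0.4, -0.9]
opening: 0.566
grasp_force: 47.7
```

play_rows(
  dp=[
    [0.6,-0.2,0],
    [1.3,-0.5,0],
    [2.1,-0.8,0],
    [2.8,-1.1,0],
    [3.2,-1.26,0],
  ],
  rot=[
    [0,0,0],
    [0,0,0],
    [0,0,0],
    [0,0,0],
    [0,0,0],
  ],
)

```text
clock: 26.67
eef_pos: [467.9, 1.1, 116.4]
tcp_rot: [-3.14, -0.0, 1.504]
contact_force: [0.4, -0.1, -1.8]
opening: 0.561
grasp_force: 47.7
```

play_rows(
  dp=[
    [0.8,-0.3,0],
    [1.6,-0.6,0],
    [2.4,-0.9,0],
    [2.9,-1.1,0],
    [3.185,-1.26,0],
  ],
  rot=[
    [0,0,0],
    [0,0,0],
    [0,0,0],
    [0,0,0],
    [0,0,0],
  ],
)

```text
clock: 27.08
eef_pos: [427.0, 131.6, 116.6]
tcp_rot: [3.141, -0.0, 1.505]
contact_force: [1.0, -0.1, -1.9]
opening: 0.563
grasp_force: 47.7
```

play_rows(
  dp=[
    [0,0,0],
    [0,0,0],
    [0,0,0],
    [0,0,0],
    [0,0,0],
  ],
  rot=[
    [0,0,0],
    [0,0,0],
    [0,0,0],
    [0,0,0],
    [0,0,0],
  ],
)

```text
clock: 27.5
eef_pos: [428.2, 128.7, 116.3]
tcp_rot: [3.142, 0.0, 1.503]
contact_force: [0.4, -1.1, -1.6]
opening: 0.563
grasp_force: 47.7
```

```bash
python3 - <<'E'
from h import *
c=cam("wrist"); show(c,"w10.png",k=1.5);np.save("w10.npy",np.array(c,dtype=object),allow_pickle=True)
s=telemetry.sense();print(s["eef_pos"],s["tcp_rot"],s["contact_force"])
E
```

```text
[428.19684693 128.78790129 116.29252765] [3.14159129e+00 6.89753682e-05 1.50335151e+00] [ 0.38890582 -0.62382723 -2.2565196 ]
```

View pics/w10.png

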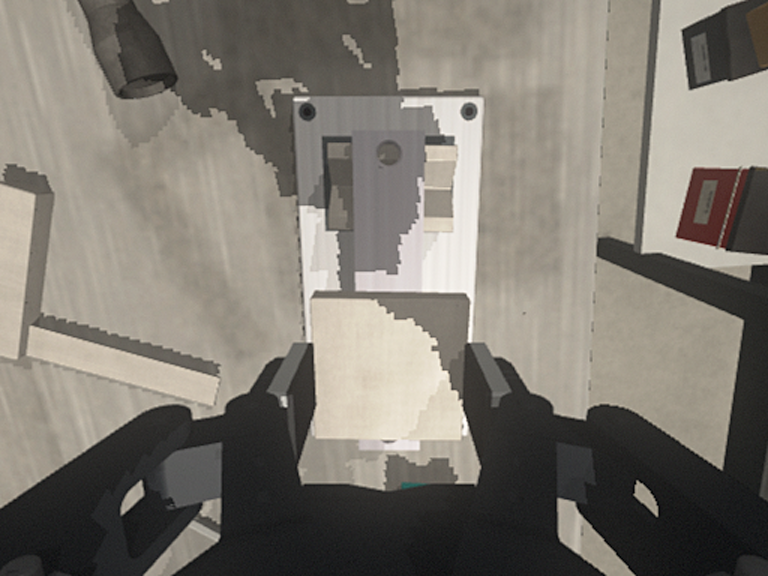

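The bar lies level over both blocks, with its far end at (353,130)-(426,130) and its near end at y≈449. The held coupon's top corners are at (312,299), (470,299), (463,437) and (315,437).

```bash
python3 - <<'E'
from h import *
c=np.load("w10.npy",allow_pickle=True)
q=lambda p,z:w(c,np.array(p)/1.5,z)[:,:2].round(1)
print("coupon",rect(c,np.array([(312,299),(470,299),(463,437),(315,437)])/1.5,124.3))
e=q([(353,130),(426,130)],50); n=q([(359,449),(420,449)],50); print(e.tolist(),n.tolist(),(e.mean(0)+n.mean(0))/2)
s=q([(354,200),(424,200)],50); print(s.tolist())
E
```

```text
coupon [428.3 129.4  50.3  48.7  -3.9]
[[418.0, 210.0], [449.9, 207.8]] [[407.1, 50.5], [439.4, 48.3]] [428.6  129.15]
[[415.8, 179.9], [447.6, 177.7]]
```

play_rows(
  dp=[
    [0,0.005,0.4],
    [0,0.005,0.8],
    [0,0.005,1.2],
    [0,0.005,1.4],
    [0,0.005,1.48],
  ],
  rot=[
    [0,0,0],
    [0,0,0],
    [0,0,0],
    [0,0,0],
    [0,0,0],
  ],
)

```text
clock: 27.97
eef_pos: [427.5, 128.9, 55.9]
tcp_rot: [-3.14, 0.001, 1.504]
contact_force: [0.1, -0.2, -1.8]
opening: 0.56
grasp_force: 47.7
```

play_rows(
  dp=[
    [0,0,0],
    [0,0,0.05],
    [0,0,0.1],
    [0,0,0.12],
    [0,0,0.12],
  ],
  rot=[
    [0,0,0],
    [0,0,0],
    [0,0,0],
    [0,0,0],
    [0,0,0],
  ],
)

```text
clock: 28.38
eef_pos: [428.4, 129.6, 52.5]
tcp_rot: [3.141, -0.0, 1.505]
contact_force: [0.3, 0.4, -2.4]
opening: 0.562
grasp_force: 47.7
```

play_rows(
  dp=[
    [0,0,0.02],
    [0,0,0.02],
    [0,0,0.02],
  ],
  rot=[
    [0,0,0],
    [0,0,0],
    [0,0,0],
  ],
)

```text
clock: 28.63
eef_pos: [428.2, 129.5, 51.6]
tcp_rot: [3.141, -0.0, 1.505]
contact_force: [0.0, -0.2, -0.8]
opening: 0.561
grasp_force: 47.7
```

play_rows(
  dp=[
    [0,0,0.012],
    [0,0,0.012],
    [0,0,0.012],
  ],
  rot=[
    [0,0,0],
    [0,0,0],
    [0,0,0],
  ],
)

```text
clock: 28.88
eef_pos: [428.2, 129.5, 51.1]
tcp_rot: [3.141, -0.0, 1.505]
contact_force: [0.2, 0.1, 0.2]
opening: 0.565
grasp_force: 47.8
```

play_rows(
  dp=[
    [0,0,0.01],
    [0,0,0.01],
    [0,0,0.01],
    [0,0,0.01],
    [0,0,0.01],
  ],
  rot=[
    [0,0,0],
    [0,0,0],
    [0,0,0],
    [0,0,0],
    [0,0,0],
  ],
  fingers=1,
)

```text
clock: 29.3
eef_pos: [428.2, 129.5, 50.6]
tcp_rot: [3.141, -0.0, 1.505]
contact_force: [-0.6, 0.6, 0.0]
opening: 1.002
grasp_force: 0.0
```

play_rows(
  dp=[
    [0,0,-0.3],
    [0,0,-1],
    [0,0,-2],
    [0,0,-3],
    [0,0,-3],
  ],
  rot=[
    [0,0,0],
    [0,0,0],
    [0,0,0],
    [0,0,0],
    [0,0,0],
  ],
)

```text
clock: 29.72
eef_pos: [431.9, 130.6, 177.1]
tcp_rot: [3.132, -0.003, 1.505]
contact_force: [2.6, 0.6, 0.4]
opening: 1.003
grasp_force: 0.0
```

play_rows(
  dp=[
    [0.7,0,-0.2],
    [1.4,0,-0.4],
    [2.1,0.1,-0.6],
    [2.8,0.2,-0.8],
    [3.4,0.3,-1],
  ],
  rot=[
    [0,0,0],
    [0,0,0],
    [0,0,0],
    [0,0,0],
    [0,0,0],
  ],
)

```text
clock: 30.13
eef_pos: [449.2, 266.1, 211.1]
tcp_rot: [3.141, -0.0, 1.505]
contact_force: [0.4, 0.0, 0.1]
opening: 1.0
grasp_force: 0.0
```

play_rows(
  dp=[
    [0.8,0.1,0],
    [1.6,0.2,0],
    [2.4,0.3,0],
    [3.1,0.3,0],
    [3.4,0.3,0],
  ],
  rot=[
    [0,0,0],
    [0,0,0],
    [0,0,0],
    [0,0,0],
    [0,0,0],
  ],
)

```text
clock: 30.55
eef_pos: [470.2, 402.5, 210.4]
tcp_rot: [3.141, -0.001, 1.506]
contact_force: [0.2, 0.8, -0.6]
opening: 0.999
grasp_force: 0.0
```

play_rows(
  dp=[
    [0,0,0],
    [0,0,0],
    [0,0,0],
    [0,0,0],
  ],
  rot=[
    [0,0,0],
    [0,0,0],
    [0,0,0],
    [0,0,0],
  ],
)

```text
clock: 30.88
eef_pos: [469.9, 397.9, 210.6]
tcp_rot: [-3.141, 0.001, 1.504]
contact_force: [0.9, 0.3, -0.1]
opening: 1.0
grasp_force: 0.0
```

```bash
python3 - <<'E'
from h import *
c=cam("wrist"); show(c,"w11.png",k=1.5);np.save("w11.npy",np.array(c,dtype=object),allow_pickle=True)
s=telemetry.sense();print(s["eef_pos"],s["tcp_rot"],s["contact_force"])
E
```

```text
[470.07373673 397.97844162 210.70946425] [-3.14151275e+00  4.07229424e-04  1.50363773e+00] [-0.56078365 -0.125478   -0.05706518]
```

View pics/w11.png

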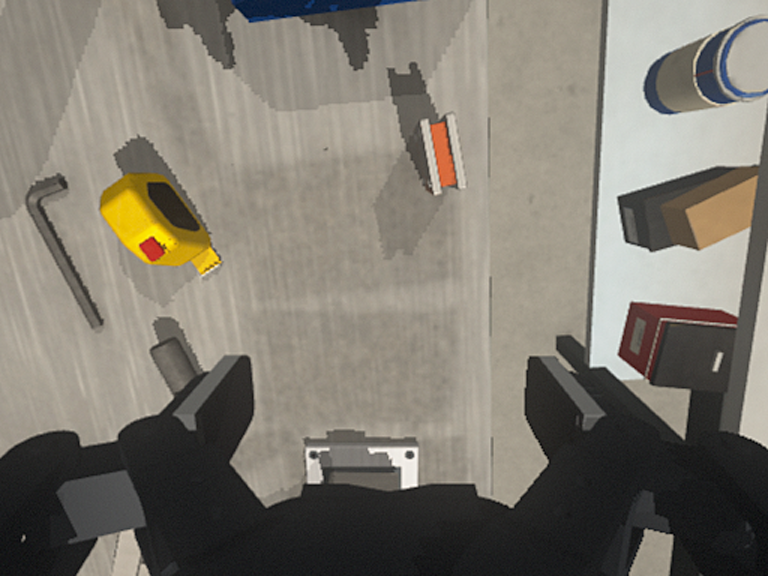

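The magnet stands upright at about (443,153). Its top outline is (421,120), (455,114), (466,187) and (435,193), with the orange core in the middle. That is the last picture I may view, so the rest is measured by code.

```bash
cat > mag.py <<'E'
from h import *
def mag(c):
    h=cv2.cvtColor(c[0],cv2.COLOR_RGB2HSV)
    m=((h[...,0]<15)&(h[...,1]>150)&(h[...,2]>110)).astype(np.uint8); m[:, 350:]=0; m[:40*0]=0
    for k in cv2.findContours(m,0,cv2.CHAIN_APPROX_NONE)[0]:
        if cv2.contourArea(k)>80: print("core",cv2.boundingRect(k),rect(c,k,66), rect(c,k,62))
E
python3 - <<'E'
from mag import *
c=np.load("w11.npy",allow_pickle=True)
print(rect(c,np.array([(421,120),(455,114),(466,187),(435,193)])/1.5,66)); mag(c)
E
```

```text
[508.3 467.7  44.   20.5 -82.6]
core (93, 158, 17, 16) [318.7 421.9  13.3  11.8 -60.8] [316.5 421.3  13.4  12.  -60.8]
core (287, 81, 17, 43) [507.7 467.8  37.    9.7 -81.6] [508.2 467.8  37.5   9.9 -81.6]
```

play_rows(
  dp=[
    [0.4,0.2,0.4],
    [0.8,0.4,0.8],
    [1.2,0.6,1.2],
    [1.6,0.75,1.6],
    [1.8,0.83,2],
  ],
  rot=[
    [0,0,-0.5],
    [0,0,-1],
    [0,0,-1.5],
    [0,0,-1.97],
    [0,0,-1.97],
  ],
)

```text
clock: 31.35
eef_pos: [509.1, 469.6, 130.2]
tcp_rot: [3.14, -0.001, 1.713]
contact_force: [0.1, 0.2, 0.7]
opening: 0.997
grasp_force: 0.0
```

play_rows(
  dp=[
    [0,0,0],
    [0,0,0],
    [0,0,0],
    [0,0,0],
    [0,0,0],
  ],
  rot=[
    [0,0,0],
    [0,0,0],
    [0,0,0],
    [0,0,0],
    [0,0,0],
  ],
)

```text
clock: 31.77
eef_pos: [508.3, 468.7, 132.0]
tcp_rot: [3.14, -0.001, 1.71]
contact_force: [0.3, 1.0, -0.6]
opening: 0.996
grasp_force: 0.0
```

```bash
python3 - <<'E'
from mag import *
s=telemetry.sense();print(s["eef_pos"],s["tcp_rot"])
c=cam("wrist"); np.save("w12.npy",np.array(c,dtype=object),allow_pickle=True); mag(c)
print(proj(c,[508,467.8,66]))
E
```

```text
[508.31234628 468.69526281 132.04349728] [ 3.14020615e+00 -8.89837019e-04  1.71038613e+00]
core (0, 217, 11, 20) [324.6 424.4  15.3   7.2  85.6] [321.3 422.4  15.6   7.4  85.6]
core (252, 178, 14, 49) [507.7 469.6  36.3   9.6 -82. ] [507.8 468.4  37.    9.8 -82. ]
[[258.60587529 204.95651468]]
```

play_rows(
  dp=[
    [0,0,0],
    [0,0,0.7],
    [0,0,1.4],
    [0,0,2.1],
    [0,0,2.6],
  ],
  rot=[
    [0,0,0],
    [0,0,0],
    [0,0,0],
    [0,0,0],
    [0,0,0],
  ],
  fingers=0.7,
)

```text
clock: 32.23
eef_pos: [507.3, 468.2, 24.8]
tcp_rot: [-3.141, 0.001, 1.711]
contact_force: [0.1, -0.3, -1.3]
opening: 0.7
grasp_force: 0.0
```

play_rows(
  dp=[
    [0,0,0],
    [0,0,0],
    [0,0,0],
    [0,0,0],
    [0,0,0],
  ],
  rot=[
    [0,0,0],
    [0,0,0],
    [0,0,0],
    [0,0,0],
    [0,0,0],
  ],
)

```text
clock: 32.65
eef_pos: [508.8, 469.7, 28.5]
tcp_rot: [3.139, -0.002, 1.711]
contact_force: [0.3, -0.3, 0.8]
opening: 0.698
grasp_force: 0.0
```

play_rows(
  dp=[
    [0,0,0],
    [0,0,0],
    [0,0,0],
    [0,0,0],
    [0,0,0],
  ],
  rot=[
    [0,0,0],
    [0,0,0],
    [0,0,0],
    [0,0,0],
    [0,0,0],
  ],
  fingers=0,
  grip_force=40,
)

```text
clock: 33.07
eef_pos: [508.1, 469.2, 27.1]
tcp_rot: [3.141, -0.0, 1.711]
contact_force: [-1.1, -0.5, 7.1]
opening: 0.247
grasp_force: 40.1
```

play_rows(
  dp=[
    [0,0,0],
    [0,0,0],
    [0,0,0],
    [0,0,0],
    [0,0,0],
  ],
  rot=[
    [0,0,0],
    [0,0,0],
    [0,0,0],
    [0,0,0],
    [0,0,0],
  ],
)

```text
clock: 33.48
eef_pos: [508.1, 469.2, 27.2]
tcp_rot: [3.141, -0.0, 1.711]
contact_force: [-1.1, -0.9, 6.0]
opening: 0.24
grasp_force: 40.1
```

play_rows(
  dp=[
    [0,0,-0.3],
    [0,0,-1],
    [0,0,-1.9],
    [0,0,-2.8],
    [0,0,-3.1],
  ],
  rot=[
    [0,0,0],
    [0,0,0.5],
    [0,0,1],
    [0,0,1.5],
    [0,0,1.96],
  ],
)

```text
clock: 33.9
eef_pos: [509.7, 470.5, 156.5]
tcp_rot: [3.137, -0.005, 1.503]
contact_force: [2.5, 0.8, -2.0]
opening: 0.239
grasp_force: 39.7
```

play_rows(
  dp=[
    [-0.4,0,0],
    [-1.1,-0.2,0],
    [-1.9,-0.4,0],
    [-2.7,-0.5,0],
    [-3.3,-0.6,0],
  ],
  rot=[
    [0,0,0],
    [0,0,0],
    [0,0,0],
    [0,0,0],
    [0,0,0],
  ],
)

```text
clock: 34.32
eef_pos: [474.0, 336.3, 150.5]
tcp_rot: [-3.14, 0.002, 1.506]
contact_force: [0.1, -0.8, -2.6]
opening: 0.243
grasp_force: 39.7
```

play_rows(
  dp=[
    [-0.8,-0.1,0],
    [-1.6,-0.25,0],
    [-2.4,-0.4,0],
    [-3,-0.5,0],
    [-3.3,-0.6,0],
  ],
  rot=[
    [0,0,0],
    [0,0,0],
    [0,0,0],
    [0,0,0],
    [0,0,0],
  ],
)

```text
clock: 34.73
eef_pos: [441.4, 205.9, 150.7]
tcp_rot: [-3.14, 0.001, 1.505]
contact_force: [-0.5, 0.9, -2.6]
opening: 0.241
grasp_force: 39.7
```

play_rows(
  dp=[
    [-0.6,0,0],
    [-1.2,-0.1,0],
    [-1.7,-0.2,0],
    [-1.9,-0.23,0],
    [-2,-0.235,0],
  ],
  rot=[
    [0,0,0],
    [0,0,0],
    [0,0,0],
    [0,0,0],
    [0,0,0],
  ],
)

```text
clock: 35.15
eef_pos: [428.0, 128.7, 150.9]
tcp_rot: [3.142, -0.0, 1.504]
contact_force: [0.1, 0.5, -2.8]
opening: 0.24
grasp_force: 39.6
```

play_rows(
  dp=[
    [0,0,0],
    [0,0,0],
    [0,0,0],
    [0,0,0],
    [0,0,0],
  ],
  rot=[
    [0,0,0],
    [0,0,0],
    [0,0,0],
    [0,0,0],
    [0,0,0],
  ],
)

```text
clock: 35.57
eef_pos: [428.5, 130.0, 150.5]
tcp_rot: [-3.142, -0.0, 1.507]
contact_force: [0.3, 0.9, -3.4]
opening: 0.245
grasp_force: 39.6
```

```bash
python3 - <<'E'
from mag import *
s=telemetry.sense();print(s["eef_pos"],s["tcp_rot"],s["contact_force"],s["opening"])
c=cam("wrist"); np.save("w13.npy",np.array(c,dtype=object),allow_pickle=True)
dz=s["eef_pos"][2]-27.2
h=cv2.cvtColor(c[0],cv2.COLOR_RGB2HSV); m=((h[...,0]<15)&(h[...,1]>150)&(h[...,2]>60)).astype(np.uint8); m[:,:200]=0; m[:,330:]=0
for k in cv2.findContours(m,0,1)[0]:
    if cv2.contourArea(k)>60: print(cv2.boundingRect(k),rect(c,k,64+dz))
# coupon corners expected, for a check of its far edge in view
a=np.radians(-3.75);R=np.array([[np.cos(a),-np.sin(a)],[np.sin(a),np.cos(a)]])
P=np.array([[-25,25],[25,25],[-25,-25],[25,-25]])@R.T+[428.3,129.4]
uv=proj(c,np.c_[P,np.full(4,59)]); print(uv.round(1).tolist())
g=cv2.cvtColor(c[0],cv2.COLOR_RGB2GRAY); u=int(uv[:2,0].min())
for col in (u+4,u+8,int(uv[1,0])-6,int(uv[1,0])-3): v=int(uv[0,1]); print(col,v,g[v-12:v+13,col].tolist())
v=int(uv[0,1])+8; print("row",v,u-12,g[v,u-12:u+13].tolist(),int(uv[1,0])-12,g[v,int(uv[1,0])-12:int(uv[1,0])+13].tolist())
E
```

```text
[428.45939244 129.98850138 150.54917024] [-3.14158317e+00 -6.33667373e-05  1.50652414e+00] [ 0.29016017  0.90654686 -3.39412209] 0.2447253524042673
(246, 223, 26, 98) [428.3 133.   42.5   9.9  86.7]
[[227.3, 164.4], [290.9, 164.5], [228.8, 224.1], [289.2, 224.2]]
231 164 [114, 116, 115, 114, 115, 115, 113, 115, 115, 111, 110, 115, 122, 113, 191, 214, 207, 208, 208, 210, 208, 206, 212, 212, 213]
235 164 [113, 115, 112, 114, 112, 114, 113, 114, 114, 113, 108, 114, 122, 113, 192, 218, 211, 210, 210, 209, 212, 210, 211, 210, 212]
284 164 [227, 226, 225, 225, 224, 223, 229, 234, 235, 238, 236, 158, 110, 216, 228, 220, 221, 223, 221, 221, 224, 223, 222, 222, 222]
287 164 [217, 217, 226, 229, 235, 237, 237, 237, 238, 241, 235, 154, 104, 211, 228, 220, 220, 218, 218, 221, 221, 222, 220, 220, 220]
row 172 215 [217, 222, 172, 105, 113, 112, 117, 115, 113, 114, 115, 117, 97, 180, 222, 208, 208, 208, 208, 208, 212, 212, 212, 214, 218] 278 [220, 221, 221, 223, 224, 224, 224, 221, 223, 221, 221, 219, 212, 233, 244, 239, 239, 241, 243, 242, 240, 239, 238, 239, 241]
```

play_rows(
  dp=[
    [-0.015,0,0.3],
    [-0.015,0,0.7],
    [-0.015,0,1.1],
    [-0.015,0,1.35],
    [-0.015,0,1.45],
  ],
  rot=[
    [0,0,0],
    [0,0,0],
    [0,0,0],
    [0,0,0],
    [0,0,0],
  ],
)

```text
clock: 36.03
eef_pos: [427.4, 128.7, 91.2]
tcp_rot: [-3.139, 0.001, 1.506]
contact_force: [-0.7, -0.9, -2.7]
opening: 0.248
grasp_force: 39.7
```

play_rows(
  dp=[
    [0,0,0],
    [0,0,0.05],
    [0,0,0.1],
    [0,0,0.12],
    [0,0,0.12],
  ],
  rot=[
    [0,0,0],
    [0,0,0],
    [0,0,0],
    [0,0,0],
    [0,0,0],
  ],
)

```text
clock: 36.45
eef_pos: [428.5, 128.9, 88.1]
tcp_rot: [3.141, -0.0, 1.506]
contact_force: [-0.2, 0.3, -3.0]
opening: 0.244
grasp_force: 39.7
```

play_rows(
  dp=[
    [0,0,0.015],
    [0,0,0.015],
    [0,0,0.015],
    [0,0,0.015],
  ],
  rot=[
    [0,0,0],
    [0,0,0],
    [0,0,0],
    [0,0,0],
  ],
)

```text
clock: 36.78
eef_pos: [428.3, 128.8, 87.3]
tcp_rot: [3.141, -0.0, 1.506]
contact_force: [0.2, 0.3, -2.7]
opening: 0.24
grasp_force: 39.7
```

play_rows(
  dp=[
    [0,0,0.015],
    [0,0,0.015],
    [0,0,0.015],
    [0,0,0.015],
  ],
  rot=[
    [0,0,0],
    [0,0,0],
    [0,0,0],
    [0,0,0],
  ],
)

```text
clock: 37.12
eef_pos: [428.2, 128.8, 86.6]
tcp_rot: [-3.141, 0.0, 1.506]
contact_force: [-0.2, 0.1, -2.5]
opening: 0.241
grasp_force: 39.7
```

play_rows(
  dp=[
    [0,0,0.01],
    [0,0,0.01],
    [0,0,0.01],
    [0,0,0.01],
  ],
  rot=[
    [0,0,0],
    [0,0,0],
    [0,0,0],
    [0,0,0],
  ],
)

```text
clock: 37.45
eef_pos: [428.2, 128.8, 86.2]
tcp_rot: [-3.142, 0.0, 1.506]
contact_force: [0.4, -0.2, -2.7]
opening: 0.238
grasp_force: 39.7
```

play_rows(
  dp=[
    [0,0,0.01],
    [0,0,0.01],
    [0,0,0.01],
    [0,0,0.01],
  ],
  rot=[
    [0,0,0],
    [0,0,0],
    [0,0,0],
    [0,0,0],
  ],
)

```text
clock: 37.78
eef_pos: [428.3, 128.8, 86.1]
tcp_rot: [3.141, -0.0, 1.506]
contact_force: [-2.1, -1.2, 5.1]
opening: 0.242
grasp_force: 40.6
```

play_rows(
  dp=[
    [0,0,0],
    [0,0,0],
    [0,0,0],
    [0,0,0],
    [0,0,0],
  ],
  rot=[
    [0,0,0],
    [0,0,0],
    [0,0,0],
    [0,0,0],
    [0,0,0],
  ],
  fingers=0.8,
)

```text
clock: 38.2
eef_pos: [428.3, 128.8, 85.7]
tcp_rot: [3.142, 0.0, 1.506]
contact_force: [-0.6, -0.6, -0.8]
opening: 0.802
grasp_force: 0.0
```

play_rows(
  dp=[
    [0,0,-0.2],
    [0,0,-0.7],
    [0,0,-1.5],
    [0,0,-2.4],
    [0,0,-3],
  ],
  rot=[
    [0,0,0],
    [0,0,0],
    [0,0,0],
    [0,0,0],
    [0,0,0],
  ],
)

```text
clock: 38.62
eef_pos: [428.8, 129.0, 209.1]
tcp_rot: [3.139, -0.001, 1.506]
contact_force: [1.0, 0.5, 0.2]
opening: 0.801
grasp_force: 0.0
```

play_rows(
  dp=[
    [-0.8,0,0],
    [-1.6,0,0],
    [-2,0,0],
    [-2,0,0],
    [-2,0,0],
  ],
  rot=[
    [0,0,0],
    [0,0,0],
    [0,0,0],
    [0,0,0],
    [0,0,0],
  ],
)

```text
clock: 39.03
eef_pos: [423.1, 48.5, 206.4]
tcp_rot: [3.141, -0.0, 1.504]
contact_force: [-0.4, 0.0, 0.2]
opening: 0.798
grasp_force: 0.0
```

```bash
python3 - <<'E'
from mag import *
s=telemetry.sense();print(s["eef_pos"],s["contact_force"],s["opening"])
c=cam("wrist")
h=cv2.cvtColor(c[0],cv2.COLOR_RGB2HSV); m=((h[...,0]<15)&(h[...,1]>150)&(h[...,2]>60)).astype(np.uint8)
for k in cv2.findContours(m,0,1)[0]:
    if cv2.contourArea(k)>60: print(cv2.boundingRect(k),rect(c,k,59+64))
a=np.radians(-3.75);R=np.array([[np.cos(a),-np.sin(a)],[np.sin(a),np.cos(a)]])
P=np.array([[-25,25],[25,25],[25,-25],[-25,-25]])@R.T+[428.3,129.2]
print("expected coupon",proj(c,np.c_[P,np.full(4,59)]).round(1).tolist())
g=cv2.cvtColor(c[0],cv2.COLOR_RGB2GRAY)
m=(g>185).astype(np.uint8)
Q=np.array([[-11,23],[11,23],[11,-23],[-11,-23]])@R.T+[428.3,128.9]
print("magnet top expected",proj(c,np.c_[Q,np.full(4,125)]).round(1).tolist())
f=cam("side"); h=cv2.cvtColor(f[0],cv2.COLOR_RGB2HSV); m=((h[...,0]<15)&(h[...,1]>120)&(h[...,2]>60)).astype(np.uint8)
print("side expect", proj(f,[[428.3,129,59],[428.3,129,125]]).round(1).tolist())
for k in cv2.findContours(m,0,1)[0]:
    if cv2.contourArea(k)>25: print("side",cv2.boundingRect(k))
E
```

```text
[423.08819483  48.45755261 206.38844719] [-0.37566103  0.02982878  0.17191711] 0.7980451757863812
(252, 63, 14, 55) [427.9 127.4  36.6   9.2  85.8]
expected coupon [[230.9, 63.8], [286.7, 63.8], [285.5, 121.1], [232.2, 121.2]]
magnet top expected [[242.8, 52.7], [274.8, 52.7], [274.1, 121.5], [243.8, 121.5]]
side expect [[252.9, 197.2], [252.6, 174.9]]
side (428, 359, 63, 25)
side (391, 251, 33, 23)
side (396, 219, 29, 27)
side (102, 84, 29, 23)
side (333, 70, 6, 8)
side (454, 42, 14, 114)
side (443, 39, 13, 111)
side (335, 16, 11, 31)
```

The core's top outline (36.6 x 9.2 mm) matches the standing magnet, centred within about 2 mm over the coupon, and the arm is clear. Handing in.

```bash
python3 -c "
from rig import r
print(r.sign_off())"
```

```text
the job is handed in; nothing more can be done
None
```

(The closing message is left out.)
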